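# Build up the magnetic stirrer: metal disc, blue disc, jar

### The arm

A 7-joint arm with a two-finger parallel gripper is mounted at the origin on the work surface. World frame = base frame: x ahead of the robot, y to its left, z up, the work surface at z = 0. Lengths are in m, angles in rad, forces in N, time in s.
With the tool pointing down it reaches from about 0.4 to 0.9 m from the base axis. Payload 5.5 kg.
Tool frame: the origin (TCP) lies at the very end of the fingers, on their centre line; the grasp point (between the pads) lies 19 mm behind it; z points along the fingers, x is the direction in which the jaws open and shut, and the axes are right-handed (so a half turn about z gives the same grasp; the last joint's range is limited). The gripper opens to 92 mm and grips with 3 to 60 N. Pads are 19 mm wide; open, the fingers measure 130 mm over their backs; the gripper's body (75 mm by 190 mm) begins 47 mm behind the grasp point.
Start: joints at [1.441, 0.501, -0.427, 1.55, 0.221, 1.138, -0.21], TCP at [0.249, -0.6, 0.198] pointing down, gripper open.
Joint ranges: [-2.88, 2.88], [-0.31, 2.03], [-1.54, 1.56], [0.2, 2.42], [-1.41, 4.55], [0.19, 2.02], [-2.57, 2.57]. Speed limits (rad/s): [2.57, 2.57, 3.14, 3.14, 3.14, 3.14, 3.14].

### API

Orientations are given as [roll, pitch, yaw] about the fixed x, y, z axes, in that order (R = Rz(yaw) Ry(pitch) Rx(roll)).
In Python, from cell import env gives the robot as it stands.
- The arm moves only by the tool drive_tool, never from a script. Its argument "commands" is a list of rows, each a list of 7 numbers: the opening, from 0 (shut) to 1 (fully open), then the shift along the tool's x, y, z in m, then the turn, a rotation vector about the tool's x, y, z in degrees. A call has 1 to 5 rows; each row shifts and turns the pose as measured when the row begins, along the tool's axes as they then stand; what a row does not reach is not made up. A row lasts 1/12 s, in which the tool goes at most 41.7 mm and 7.16 degrees, less where a joint would pass 70% of its speed; a pose out of reach is approached as far as the arm can. A call is refused whole if a number of a shift passes 0.0417 or a number of a turn 7.16, either way. A call with a gripper value outside its range is refused whole. The fingers move at their own pace and stop on an object; "grip_force" is the grip in N (left out, the last holds). Time passes only in rows, so rows that do not move let the fingers close. It gives the time, the measured TCP pose, the force and the opening at its end, in the units of the state.
- env.get_obs(): the state, without advancing time (a new reading comes with each control period).
- env.read_camera(name): name is "scene" or "top" or "wrist"; returns a dict with "img" (400x640x3 uint8, red, green, blue), "fx", "fy", "cx", "cy" (pixels), "R" (3x3) and "t" (3): a world point X has camera coordinates R X + t; the wrist camera has in their place "tool_from_camera" (4x4, takes a point from camera to tool coordinates, whose origin is the TCP and whose axes are the tool frame's). Camera axes: x right, y down, z forward; pixel columns grow to the right and rows downward; lengths in m; the calibration is good to about 2 mm. A picture is of the moment at which its call begins: read the wrist's pose just before it. There is no depth.
- env.close_job(): hands the job in, once; it reports no verdict.
The state is a dict: "time_s": time; "qpos": joint angles; "joint_velocities": joint speeds; "effort": joint torques, N m; "eef_pos": TCP position; "tool_rot": TCP orientation; "ft_force": force on the tool from outside, world axes, zero at the start; "ft_torque": the same for the moment, N m; "grip_width": finger opening in m.
Only numpy, scipy, OpenCV 4.12 (cv2) and the standard library are available. Lean on these libraries where they do the work, as an engineer would, in place of code of your own. Each camera call takes 0.05 s, during which the arm holds its last target. There are 200 camera calls.

### The job

Get the stirrer ready for the small amber jar: first stand the empty white beaker from its plate in the green tray. Then slide (do not lift) the metal disc from its stand onto the middle of the plate, slide the blue disc from its stand onto the middle of the metal disc, and finally stand the amber jar upright in the middle of the blue disc. Centre each layer to about a centimetre, keep beaker and jar upright all the way, and leave the other things on the bench where they are.

Things in the scene. Friction and masses are not known exactly. Their poses are not given: they have to be found in the camera images.
- stirrer: Magnetic stirrer, fixed: white box 160 x 160 mm, with a blue control panel 27 mm deep on its -x side and a dark round plate 150 mm across on top, upper face 60 mm above the bench. Origin: centre of its underside; z up. The two stands lie beside its +y and -y sides, parallel to it, with gaps of 3 to 9 mm.
- plate (a point): Centre of the upper face of the stirrer's round plate (60 mm above the bench).
- low_stand: Grey bench stand, fixed, 150 x 150 mm, flat top 62 mm above the bench (2 mm above the plate). Origin: centre of its underside. Carries the metal disc; on either side of the stirrer.
- high_stand: Light wooden bench stand, fixed, 150 x 150 mm, flat top 78 mm above the bench (2 mm above the top of the metal disc once that lies on the plate). Origin: centre of its underside. Carries the blue disc; on the side of the stirrer opposite the grey stand.
- metal_disc: Loose flat aluminium disc, 140 mm diameter, 16 mm thick, about 0.6 kg, too wide to grasp; lies on the grey stand. Origin: centre of its underside; z is its axis.
- blue_disc: Loose flat blue plastic disc, 100 mm diameter, 16 mm thick, about 0.14 kg, too wide to grasp; lies on the wooden stand. Being much lighter than the metal disc, it slides over it without dragging it along. Origin: centre of its underside; z is its axis.
- beaker: Loose empty white plastic beaker, about 62 mm diameter at the rim, tapering to 50 mm at the foot, 90 mm tall, about 90 g; stands near the middle of the stirrer's plate at the start. Origin: centre of its underside; z up its axis.
- tray: Green open tray, fixed, 110 x 110 mm, rim 14 mm high, walls and floor 4 mm thick. Origin: centre of its underside.
- board: Brown wooden board, fixed, 110 x 110 mm, 12 mm thick, on which the amber jar stands at the start. Tray and board are at the robot's front left and front right, either way round. Origin: centre of its underside.
- amber_jar: Loose closed amber jar with white lid, body 62 mm diameter, 85 mm tall in all, straight-sided from 5 to 50 mm above its foot, then a shoulder and a lid 55 mm wide, about 0.3 kg. Origin: centre of its underside; z up its axis.
- flask: Bystander: clear conical flask, 92 mm wide, 148 mm tall, beyond the stirrer. Origin: centre of its underside.
- wash_bottle: Bystander: white bottle with red cap, 68 mm diameter, 170 mm tall, at the left side. Origin: centre of its underside.
- dish: Bystander: clear flat dish, 90 mm diameter, 15 mm high, between robot and stirrer. Origin: centre of its underside.
- spatula: Bystander: spatula 130 mm long lying between robot and stirrer. Origin near the middle of its underside.
- green_jar: Bystander: green jar with black lid, 80 mm diameter, 100 mm tall, beyond the stirrer. Origin: centre of its underside.
- white_jar: Bystander: white jar with blue lid, 72 mm diameter, 90 mm tall, at the right side. Origin: centre of its underside.

How it is judged:
On the way, in this order (a step that is already met when the one before it is completed fails the run):
1. the beaker stands in the green tray (horizontal distance between beaker and tray below 0.038 m and z of beaker in the frame of tray below 0.01 m and angle between beaker's own z axis and vertical below 0.1 rad and linear speed of beaker below 0.02 m/s), for 0.2 s.
2. the metal disc lies flat and centred on the stirrer's plate (within 12 mm) (horizontal distance between metal_disc and plate below 0.012 m and height (world z) of metal_disc below 0.064 m and angle between metal_disc's own z axis and vertical below 0.05 rad and linear speed of metal_disc below 0.02 m/s), for 0.2 s.
3. the blue disc lies flat and centred on the metal disc (within 12 mm) (horizontal distance between metal_disc and plate below 0.012 m and height (world z) of metal_disc below 0.064 m and angle between each of metal_disc, blue_disc's own z axis and vertical below 0.05 rad and horizontal distance between blue_disc and metal_disc below 0.012 m and z of blue_disc in the frame of metal_disc between 0.012 and 0.02 m and linear speed of blue_disc below 0.02 m/s), for 0.2 s.
At the end, for the whole second after the job is handed in: Beaker upright on the green tray's floor; metal disc flat on the plate, blue disc flat on the metal disc, amber jar upright on the blue disc, each centre within 12 mm of the centre of what is below it; all released and at rest (all of step 1 and all of step 3 and horizontal distance between amber_jar and blue_disc below 0.012 m and z of amber_jar in the frame of blue_disc between 0.012 and 0.02 m and angle between amber_jar's own z axis and vertical below 0.1 rad and linear speed of each of metal_disc, amber_jar below 0.02 m/s); the robot touches nothing.
It fails at once if a disc is lifted more than 15 mm above its stand instead of slid (height (world z) of metal_disc above 0.077 m or height (world z) of blue_disc above 0.093 m).
It fails at once if the beaker or the amber jar is tipped more than 30 degrees (angle between any of beaker, amber_jar's own z axis and vertical above 0.52 rad).
It fails at once if another thing on the bench (flask, wash bottle, other jars, dish, spatula) is moved more than 30 mm (distance of any of flask, wash_bottle, dish, spatula, green_jar, white_jar from where it was at the start of the episode above 0.03 m).
It also fails if it takes over 72 s, if anything falls off the work surface, if the arm or the gripper's body presses on something with over 40 N, if the wrist force passes 120 N, or if a joint passes its speed limit or range.

## Working session

There is one attempt and no reset: what is moved stays moved. The work goes in short steps, Python scripts to look and compute and a tool call to move; the robot and the scene stay as the last step left them, time stands still between calls to the robot, and variables do not carry over. Pictures are saved under pics/ and viewed, about 8 in all and at most 12, crops included, and the job is handed in when it is done.

Besides the shell and the picture viewer there is one more tool, called after "Emit:" as name(argument=value, ...) on one line, values as JSON. drive_tool: Moves the arm, as the interface text tells. Its arguments: {"type":"object","properties":{"commands":{"type":"array","items":{"type":"array","items":{"type":"number"}}},"grip_force":{"type":"number"}},"required":["commands"]}

```bash
mkdir -p pics; ls
python3 - <<'E'
from cell import env
import cv2
for n in ("scene","top"):
    c=env.read_camera(n); cv2.imwrite(f"pics/{n}0.png",c["img"][:,:,::-1]); print(n,c["fx"],c["fy"],c["cx"],c["cy"],c["R"],c["t"])
c=env.read_camera("wrist");print(c["tool_from_camera"],c["fx"],c["cx"],c["cy"])
print(env.get_obs())
E
```

```text
pics
scene 386.28874524486486 386.28874524486486 314.5225066970047 199.94614622867863 [[ 0.49248024  0.87031462  0.00396031]
 [ 0.49958679 -0.27896659 -0.82011626]
 [-0.71265437  0.40586957 -0.57218322]] [-0.29883984 -0.22003937  1.72701983]
top 362.758541091606 362.758541091606 319.68577743388045 196.07427740236943 [[ 0.02377028 -0.99961228  0.01450056]
 [-0.98543979 -0.02587096 -0.168045  ]
 [ 0.16835498 -0.01029495 -0.98567267]] [-0.03087069  0.59486679  0.93775244]
[[ 9.99999730e-01  3.44079557e-04 -6.49325039e-04  5.90267956e-04]
 [-1.71146713e-04  9.68359174e-01  2.49560574e-01 -6.68092969e-02]
 [ 7.14648550e-04 -2.49560395e-01  9.68358972e-01 -1.86515452e-01]
 [ 0.00000000e+00  0.00000000e+00  0.00000000e+00  1.00000000e+00]] 322.04910784452306 320.8156628246187 203.5829585673007
{'time_s': 0.15, 'qpos': array([ 1.44117114,  0.50164198, -0.42682238,  1.55117962,  0.22083022,
        1.13833829, -0.21028639]), 'joint_velocities': array([-0.00161687, -0.00156931, -0.00184796, -0.0012775 , -0.00122195,
       -0.00019618, -0.00061235]), 'effort': array([-6.12675081e-03, -5.67111611e+01, -5.82517415e+00, -2.79460090e+01,
       -6.87970058e-02,  2.64896604e-02,  1.25136412e-04]), 'eef_pos': array([ 0.24855298, -0.59997159,  0.19712275]), 'tool_rot': array([-3.14156971e+00,  1.51301159e-03, -1.17791646e+00]), 'ft_force': array([-0.09664553, -0.04114798,  0.10919196]), 'ft_torque': array([ 0.00771519,  0.05812738, -0.05102399]), 'grip_width': 0.09177627354532975}
```

View pics/top0.png

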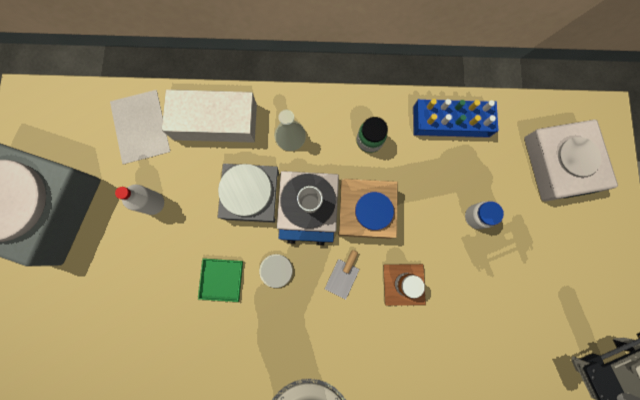

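View pics/scene0.png

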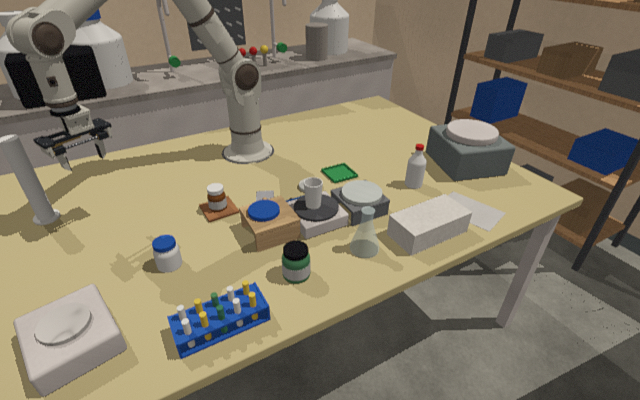

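The top view shows the grey stand with the metal disc at (246,190), the plate with the beaker at (309,200), the wooden stand with the blue disc at (375,211), the tray at (221,280), and the board with the jar lid at (413,287).

```bash
cat > h.py <<'E'
import numpy as np, cv2
from cell import env
from scipy.spatial.transform import Rotation as Ro
def ray(c,p):
    d=np.array([(p[0]-c["cx"])/c["fx"],(p[1]-c["cy"])/c["fy"],1.])
    return -c["R"].T@c["t"], c["R"].T@d
def cast(c,p,z):
    o,d=ray(c,p); return (o+d*(z-o[2])/d[2])
def wrist():
    o=env.get_obs(); c=env.read_camera("wrist"); T=np.eye(4)
    T[:3,:3]=Ro.from_euler("xyz",o["tool_rot"]).as_matrix(); T[:3,3]=o["eef_pos"]
    M=np.linalg.inv(T@c["tool_from_camera"]); c["R"]=M[:3,:3]; c["t"]=M[:3,3]; return c
def save(c,n): cv2.imwrite(f"pics/{n}.png",c["img"][:,:,::-1])
def poly(c,m,z):
    """biggest contour of mask, cast onto z"""
    k=max(cv2.findContours(m.astype(np.uint8),0,cv2.CHAIN_APPROX_NONE)[0],key=cv2.contourArea)[:,0,:]
    return np.array([cast(c,p,z)[:2] for p in k]),k
def circ(c,m,z):
    P,k=poly(c,m,z); (x,y),(a,b),_=cv2.fitEllipse((P*1000).astype(np.float32)); return np.array([x,y,a,b]).round(1)
def rect(c,m,z):
    P,k=poly(c,m,z); return cv2.minAreaRect((P*1000).astype(np.float32))
def hsv(c): return cv2.cvtColor(c["img"],cv2.COLOR_RGB2HSV).astype(int).transpose(2,0,1)
def box(c,u0,v0,u1,v1):
    m=np.zeros(c["img"].shape[:2],bool); m[v0:v1,u0:u1]=1; return m
def togo(P,yaw=None):
    "world target -> tool-frame shift in mm"
    o=env.get_obs(); R=Ro.from_euler("xyz",o["tool_rot"]).as_matrix()
    return (R.T@(np.array(P)-o["eef_pos"])*1000).round(1)
E
python3 - <<'E'
from h import *
c=env.read_camera("top"); h,s,v=hsv(c)
print("tray",rect(c,(h>40)&(h<85)&(s>120)&box(c,190,250,255,310),.014))
print("blue",circ(c,(h>100)&(h<130)&(s>150)&box(c,345,180,405,242),.094))
print("metal",circ(c,(s<60)&(v>110)&box(c,215,160,277,218),.078))
print("wood px", [c["img"][y,x] for x,y in((346,186),(346,232),(395,187),(250,217),(223,217),(303,180),(290,178),(413,287),(390,270),(246,190))])
print("lid",circ(c,(s<50)&(v>170)&box(c,395,270,430,305),.097))
print("plate",circ(c,(v<90)&box(c,276,172,341,230),.060))
for n,p,z in[("beaker rim",(310,199),.15),("board c",(404,285),.012)]: print(n,cast(c,p,z))
print("board",rect(c,(h<18)&(s>110)&(v<170)&box(c,375,255,435,312),.012))
print("hs",rect(c,((h<25)&(s>70)&(s<200)&(v>90)|((h>100)&(s>150)))&box(c,340,176,402,240),.078))
cv2.imwrite("pics/crop.png",cv2.resize(c["img"][150:320,190:440,::-1],None,fx=3.2,fy=3.2,interpolation=cv2.INTER_CUBIC))
E
```

```text
tray ((364.8874816894531, 246.97409057617188), (108.50582122802734, 106.11751556396484), 87.8321304321289)
blue [ 553.5 -157.6   93.8   94.6]
metal [602.4 190.4 143.2 155.3]
wood px [array([159, 125,  83], dtype=uint8), array([191, 151, 100], dtype=uint8), array([171, 135,  90], dtype=uint8), array([91, 90, 86], dtype=uint8), array([103, 101,  97], dtype=uint8), array([68, 67, 66], dtype=uint8), array([201, 187, 172], dtype=uint8), array([220, 223, 209], dtype=uint8), array([141,  90,  55], dtype=uint8), array([210, 212, 193], dtype=uint8)]
lid [ 365.2 -254.1   51.5   52.3]
plate [581.2  13.2 143.6 149.2]
beaker rim [0.57060283 0.00852433 0.15      ]
board c [ 0.36208757 -0.25216753  0.012     ]
board ((363.9207763671875, -252.47927856445312), (108.96846008300781, 110.72916412353516), 1.3487176895141602)
hs ((565.0830688476562, -151.78692626953125), (169.67965698242188, 163.736083984375), 0.8225153684616089)
```

View pics/crop.png

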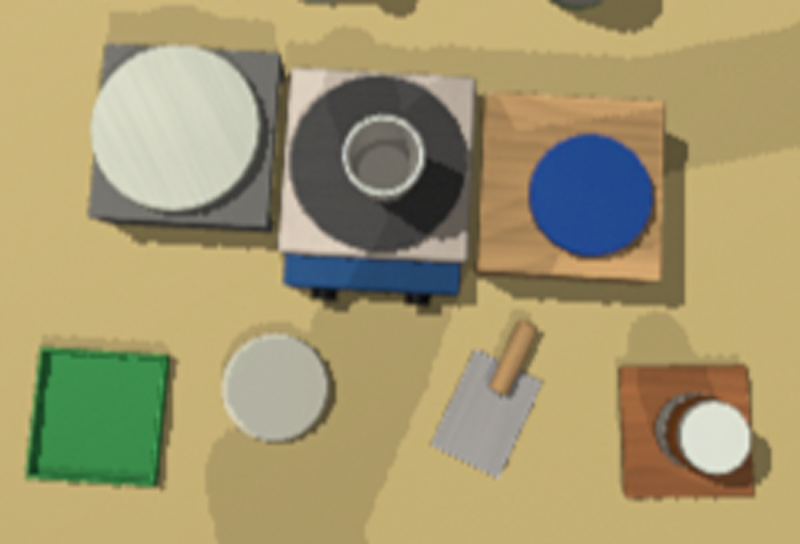

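Emit:
drive_tool(commands=[[1,-0.022,-0.027,-0.006,0,0,-7],[1,-0.019,-0.03,-0.006,0,0,-7],[1,-0.015,-0.032,-0.006,0,0,-7],[1,-0.011,-0.033,-0.006,0,0,-7],[1,-0.007,-0.034,-0.006,0,0,-7]], grip_force=15)

```text
time_s: 0.62
eef_pos: [0.3244, -0.4476, 0.2235]
tool_rot: [3.14, 0.007, -0.564]
ft_force: [1.5, -1.7, -0.3]
grip_width: 0.092
```

Emit:
drive_tool(commands=[[1,-0.003,-0.035,-0.006,0,0,-7],[1,0.001,-0.035,-0.006,0,0,-7],[1,0.006,-0.035,-0.006,0,0,-7],[1,0.01,-0.034,-0.006,0,0,-3.5],[1,0.01,-0.034,0,0,0,0]])

```text
time_s: 1.03
eef_pos: [0.4056, -0.282, 0.2489]
tool_rot: [3.141, 0.006, -0.117]
ft_force: [1.5, -0.6, 0.1]
grip_width: 0.0916
```

Run:
```python
from h import *
o=env.get_obs();print(o["time_s"],o["eef_pos"],np.degrees(o["tool_rot"]),o["qpos"],togo((.571,.009,.25)))
c=env.read_camera("top")
for n,p,z in[("flask neck",(287,117),.148),("flask base",(291,138),0),("wash",(123,193),.17),("green jar",(374,129),.1)]: print(n,cast(c,p,z))
```

```text
1.0333 [ 0.40559064 -0.28198895  0.24894316] [179.95689714   0.36425376  -6.72494772] [ 1.27127907  0.21752932 -0.81918395  1.858591    0.17716595  1.14497582
  0.27188536] [ 130.2 -308.4   -2.1]
flask neck [0.78056766 0.07298145 0.148     ]
flask base [0.77519084 0.07199965 0.        ]
wash [0.57019752 0.45243838 0.17      ]
green jar [ 0.77288686 -0.15648042  0.1       ]
```

Emit:
drive_tool(commands=[[1,0.0145,-0.037,0,0,0,0],[1,0.0145,-0.037,0,0,0,0],[1,0.0145,-0.037,0,0,0,0],[1,0.0145,-0.037,0,0,0,0],[1,0.0145,-0.037,0,0,0,0]])

```text
time_s: 1.5
eef_pos: [0.497, -0.1061, 0.2485]
tool_rot: [3.138, 0.006, -0.122]
ft_force: [2.0, -0.6, -0.3]
grip_width: 0.0918
```

Emit:
drive_tool(commands=[[1,0.0145,-0.034,0,0,0,0],[1,0.0145,-0.034,0,0,0,0],[1,0.0145,-0.034,0,0,0,0],[1,0.012,-0.02,0,0,0,0],[1,0,0,0,0,0,0]])

```text
time_s: 1.92
eef_pos: [0.5709, 0.0229, 0.2477]
tool_rot: [-3.141, 0.005, -0.114]
ft_force: [0.3, 0.1, 0.9]
grip_width: 0.0918
```

Run:
```python
from h import *
o=env.get_obs();print(o["time_s"],o["eef_pos"],np.degrees(o["tool_rot"]),o["qpos"],togo((.571,.009,.25)))
c=wrist(); save(c,"w1")
P=lambda X:(lambda q:(c["fx"]*q[0]/q[2]+c["cx"],c["fy"]*q[1]/q[2]+c["cy"]))(c["R"]@np.array(X)+c["t"])
print("expect rim",P((.571,.009,.15)),"plate",P((.581,.013,.06)),"metal",P((.602,.19,.078)))
```

```text
1.9167 [0.5709209  0.0229391  0.24768275] [-179.98263846    0.26252205   -6.52685069] [ 0.61329328  0.42096222 -0.91310708  1.68083739  0.34966415  1.21869291
 -0.49559903] [ 1.7 13.8 -2.3]
expect rim (np.float64(322.87711005906954), np.float64(211.07875007162693)) plate (np.float64(330.7480394357343), np.float64(186.27414526340993)) metal (np.float64(333.37687091634126), np.float64(13.307609937744502))
```

View pics/w1.png

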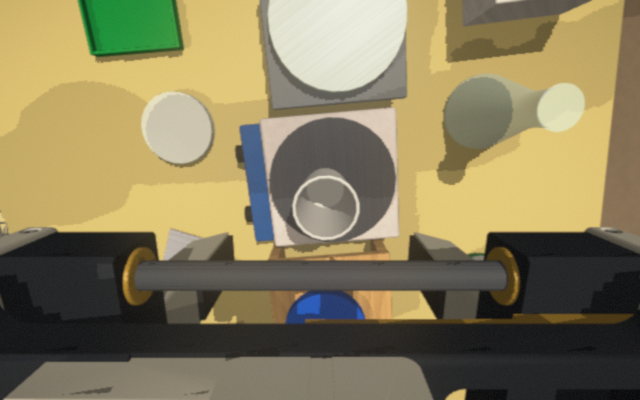

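Wrist view: beaker rim is centred at (326,207), plate spans columns 270–396, and the metal disc spans 268–407, all close to what I predicted.

Run:
```python
from h import *
c=wrist(); h,s,v=hsv(c); t=env.read_camera("top")
print("rim w",cast(c,(326,207.5),.15), "rim t",cast(t,(309.7,198.9),.15))
# plate: dark rim points
m=(v<105)&(s<70)&box(c,262,112,400,246); P,k=poly(c,m,.06)
sel=P[(np.hypot(*(P-[.581,.013]).T)>.066)&(P[:,1]>.0)]
A=np.c_[2*sel,np.ones(len(sel))]; x=np.linalg.lstsq(A,(sel**2).sum(1),rcond=None)[0]
print("plate w",x[:2],np.sqrt(x[2]+x[:2]@x[:2]),len(sel))
m=(v>165)&(s<55)&box(c,262,0,412,100); P,k=poly(c,m,.078); sel=P[k[:,1]>2]
A=np.c_[2*sel,np.ones(len(sel))]; x=np.linalg.lstsq(A,(sel**2).sum(1),rcond=None)[0]
print("metal w",x[:2],np.sqrt(x[2]+x[:2]@x[:2]),len(sel))
b=cast(c,(326,207.5),.15)
print("go", togo((b[0],b[1],.106)))
```

```text
rim w [0.57296833 0.0105442  0.15      ] rim t [0.57083099 0.0092635  0.15      ]
plate w [0.58301584 0.01765771] 0.07252852788103269 209
metal w [0.60512994 0.185883  ] 0.06877349253762925 226
go [  5.9   5.1 141.1]
```

Emit:
drive_tool(commands=[[1,0.005,0.004,0.02,0,0,0],[1,0,0,0.03,0,0,0],[1,0,0,0,0,0,0]])

```text
time_s: 2.32
eef_pos: [0.5726, 0.0049, 0.1969]
tool_rot: [3.133, 0.004, -0.127]
ft_force: [-1.1, -1.0, -1.2]
grip_width: 0.0917
```

Run:
```python
from h import *
o=env.get_obs();print(o["eef_pos"],togo((.572,.010,.106)))
```

```text
[0.57257243 0.00488208 0.19693697] [-0.8 -5.8 90.9]
```

Emit:
drive_tool(commands=[[1,0,-0.005,0.03,0,0,0],[1,0,0,0.03,0,0,0],[1,0,0,0.022,0,0,0],[1,0,0,0,0,0,0],[0.5,0,0,0,0,0,0]])

```text
time_s: 2.73
eef_pos: [0.5729, -0.003, 0.1169]
tool_rot: [3.126, 0.002, -0.143]
ft_force: [0.4, 0.7, 1.0]
grip_width: 0.0884
```

Emit:
drive_tool(commands=[[0.4,0,0,0,0,0,0],[0.4,0,0,0,0,0,0],[0.4,0,0,0,0,0,0],[0.4,0,0,0,0,0,0],[0.4,0,0,0,0,0,0]], grip_force=12)

```text
time_s: 3.15
eef_pos: [0.5769, -0.006, 0.1245]
tool_rot: [3.125, -0.007, -0.147]
ft_force: [0.6, 0.5, -0.4]
grip_width: 0.0562
```

Run:
```python
from h import *
for i in range(3):
    o=env.get_obs();print(o["time_s"],o["eef_pos"],np.degrees(o["tool_rot"]),o["ft_force"],o["grip_width"],abs(o["joint_velocities"]).max()); 
    if i<2: c=wrist()
save(c,"w2")
```

```text
3.15 [ 0.57685884 -0.00599051  0.12448334] [179.04692667  -0.40992632  -8.45051221] [ 0.5978498   0.46475646 -0.35259121] 0.056168404230982634 0.018531153580541887
3.2 [ 0.57702756 -0.00585269  0.12458034] [179.05216215  -0.42861919  -8.44028657] [-0.18023889  0.67525446 -0.06523402] 0.052203982189205654 0.0066350922481195375
3.25 [ 0.57672729 -0.0057996   0.1242022 ] [179.04960979  -0.39235929  -8.4310522 ] [ 0.66655012 -0.73296006 -1.17451475] 0.04805699827980462 0.010933173846415359
```

View pics/w2.png

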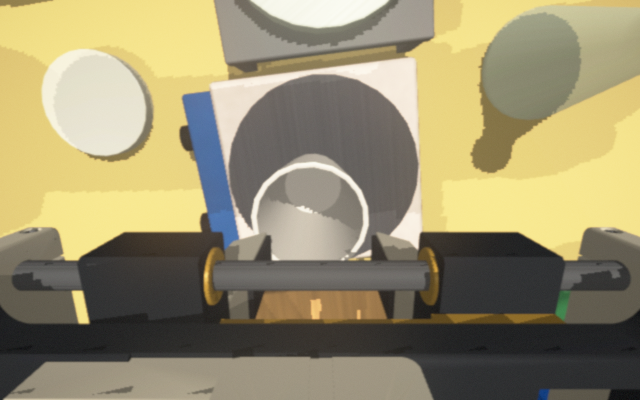

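The fingers are still closing behind the beaker's middle (rim centre at about (310,210)), because the tool creeps in each row. I'll reopen, correct the position and compensate for the creep.

Emit:
drive_tool(commands=[[1,-0.001,-0.001,0.0015,0,0,0],[1,-0.001,-0.001,0.0015,0,0,0],[1,-0.001,-0.001,0.0015,0,0,0],[1,-0.001,-0.001,0.0015,0,0,0],[1,-0.001,-0.001,0.0015,0,0,0]])

```text
time_s: 3.67
eef_pos: [0.5755, -0.0012, 0.1209]
tool_rot: [3.121, -0.013, -0.147]
ft_force: [-1.9, -1.7, 10.2]
grip_width: 0.077
```

Run:
```python
from h import *
o=env.get_obs();print(o["time_s"],o["eef_pos"],np.degrees(o["tool_rot"]),o["ft_force"],o["grip_width"])
c=wrist(); h,s,v=hsv(c); m=box(c,225,90,400,240)&(s<60)&(v>180)
k=max(cv2.findContours(m.astype(np.uint8),0,1)[0],key=cv2.contourArea); print(cv2.boundingRect(k))
for px in((310,164),(251,210),(369,210),(310,212)): print(px,cast(c,px,.15))
t=env.read_camera("top"); cv2.imwrite("pics/t2.png",np.vstack([cv2.resize(t["img"][150:250,250:410,::-1],(640,400)),c["img"][50:250,:,::-1]]))
```

```text
3.6667 [ 0.57550738 -0.00115589  0.12092516] [178.84712493  -0.75593813  -8.44465318] [-1.88704007 -1.73305639 10.19853104] 0.07696981762304017
(225, 90, 58, 94)
(310, 164) [0.57694503 0.04574211 0.15      ]
(251, 210) [0.54390645 0.02716162 0.15      ]
(369, 210) [0.60286905 0.01817252 0.15      ]
(310, 212) [0.57314707 0.02163392 0.15      ]
```

View pics/t2.png

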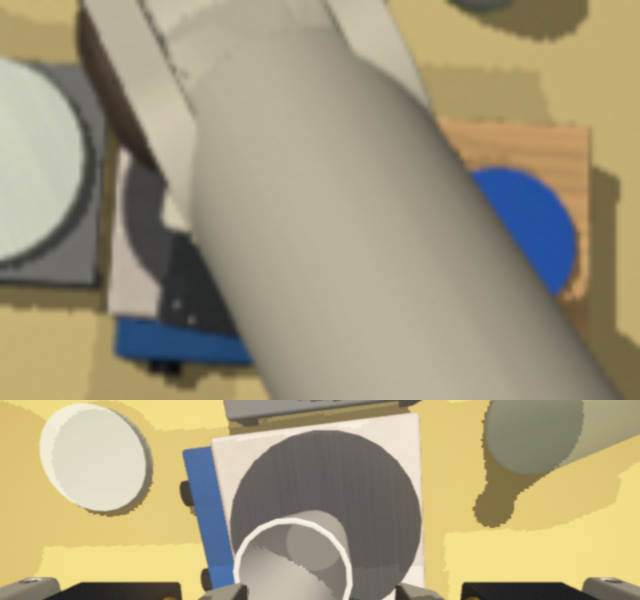

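Emit:
drive_tool(commands=[[1,0,0,0,0,0,0],[1,0,0,0,0,0,0]])

```text
time_s: 3.93
eef_pos: [0.5752, -0.0002, 0.1209]
tool_rot: [3.122, -0.013, -0.146]
ft_force: [0.4, 0.4, 0.3]
grip_width: 0.0915
```

Run:
```python
from h import *
o=env.get_obs();print(o["time_s"],o["eef_pos"],np.degrees(o["tool_rot"]),o["ft_force"],o["ft_torque"],o["grip_width"],o["qpos"])
c=wrist();o=env.get_obs();print(o["time_s"],o["eef_pos"],o["ft_force"]); save(c,"w3")
s=env.read_camera("scene"); cv2.imwrite("pics/s3.png",np.vstack([cv2.resize(s["img"][120:260,210:410,::-1],(571,400)),cv2.resize(c["img"][100:240,:,::-1],(571,125))]))
```

```text
3.9333 [ 5.75195267e-01 -2.01213089e-04  1.20879366e-01] [178.86140661  -0.75301575  -8.37518947] [0.37564706 0.42951518 0.32840442] [ 0.00526214 -0.0982713   0.02078341] 0.09149663767925591 [ 0.55490337  0.54804858 -0.81014684  1.81278449  0.49881243  0.98500248
 -0.61241295]
3.9833 [ 5.75072348e-01 -1.58884913e-04  1.20733354e-01] [-0.46532507 -0.23213181 -0.4305995 ]
```

View pics/s3.png

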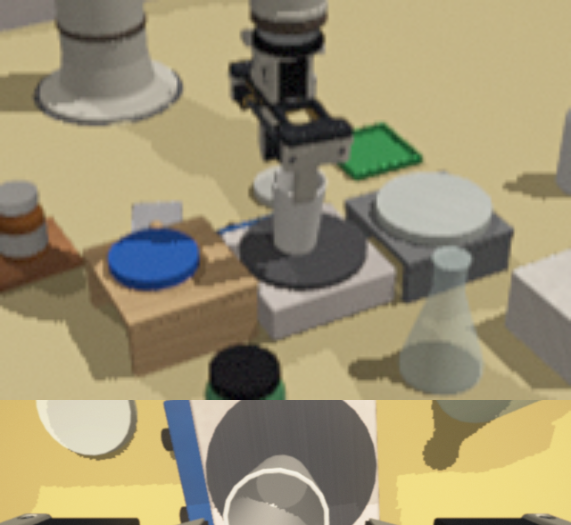

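Run:
```python
from h import *
c=wrist(); h,s,v=hsv(c)
b=cast(c,(310,232),.15); print(b,cast(c,(310,176),.15),cast(c,(252,230),.15),cast(c,(367.6,230),.15)); print(togo((b[0],b[1],.106)))
```

```text
[0.57093295 0.01200677 0.15      ] [0.57544269 0.04086445 0.15      ] [0.54173985 0.0175469  0.15      ] [0.6004043  0.00863545 0.15      ]
[ -5.9 -11.9  14.2]
```

Emit:
drive_tool(commands=[[1,-0.005,-0.011,0,1.1,-0.7,0],[1,0,0,0.008,0,0,0],[1,0,0,0.006,0,0,0],[1,0,0,0,0,0,0]])

```text
time_s: 4.42
eef_pos: [0.5706, 0.013, 0.1041]
tool_rot: [-3.139, 0.002, -0.146]
ft_force: [0.9, -0.1, -1.2]
grip_width: 0.0921
```

Run:
```python
from h import *
print(env.get_obs()["eef_pos"],np.degrees(env.get_obs()["tool_rot"]),togo((.571,.0105,.106)))
```

```text
[0.57059723 0.01299181 0.1041306 ] [-1.79877858e+02  1.31866153e-01 -8.37742305e+00] [ 0.8  2.4 -1.9]
```

Good alignment. Now close.

Emit:
drive_tool(commands=[[0.3,0,0.002,0,0,0,0],[0.3,0,0,0,0,0,0],[0.3,0,0,0,0,0,0],[0.3,0,0,0,0,0,0],[0.3,0,0,0,0,0,0]], grip_force=10)

```text
time_s: 4.83
eef_pos: [0.5696, 0.0106, 0.1028]
tool_rot: [-3.139, 0.004, -0.146]
ft_force: [0.7, -0.2, 0.4]
grip_width: 0.0633
```

Emit:
drive_tool(commands=[[0.3,0,0,0,0,0,0],[0.3,0,0,0,0,0,0],[0.3,0,0,-0.01,0,0,0],[0.3,0,0,-0.02,0,0,0],[0.3,0,0,-0.02,0,0,0]])

```text
time_s: 5.25
eef_pos: [0.566, 0.01, 0.1511]
tool_rot: [-3.14, 0.013, -0.146]
ft_force: [-0.3, -1.3, -0.7]
grip_width: 0.0607
```

Run:
```python
from h import *
o=env.get_obs();print(o["eef_pos"],np.degrees(o["tool_rot"]),o["ft_force"],o["grip_width"],togo((.365,.247,.15)))
c=wrist(); save(c,"w4")
```

```text
[0.56598938 0.00998691 0.15110238] [-179.93038697    0.75793888   -8.35033593] [-0.29659939 -1.29542483 -0.71612822] 0.06070915626184206 [-233.2 -205.3    4.4]
```

View pics/w4.png

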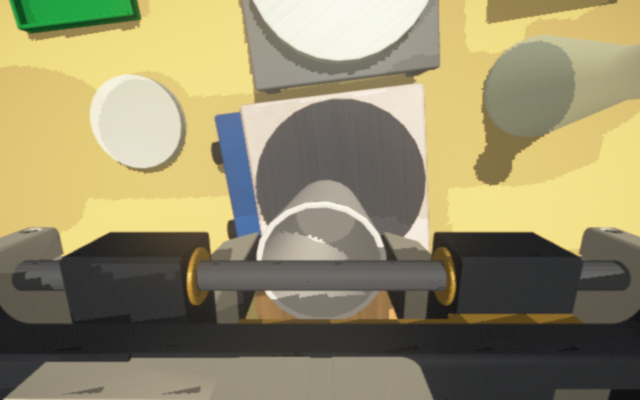

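The beaker is gripped and lifted, with its rim centred between the fingers at (322,258). Carrying it to the tray.

Emit:
drive_tool(commands=[[0.3,-0.012,-0.011,-0.005,0,0,0],[0.3,-0.023,-0.02,0,0,0,0],[0.3,-0.025,-0.022,0,0,0,0],[0.3,-0.025,-0.022,0,0,0,0],[0.3,-0.025,-0.022,0,0,0,0]])

```text
time_s: 5.72
eef_pos: [0.48, 0.1185, 0.1654]
tool_rot: [-3.14, -0.004, -0.163]
ft_force: [-0.0, 0.3, -0.4]
grip_width: 0.0608
```

Emit:
drive_tool(commands=[[0.3,-0.025,-0.022,0,0,0,0],[0.3,-0.025,-0.022,0,0,0,0],[0.3,-0.025,-0.022,0,0,0,0],[0.3,-0.023,-0.02,0,0,0,0],[0.3,-0.012,-0.01,0,0,0,0]])

```text
time_s: 6.13
eef_pos: [0.3802, 0.2386, 0.1675]
tool_rot: [-3.14, -0.01, -0.159]
ft_force: [0.3, 0.1, -0.2]
grip_width: 0.0608
```

Run:
```python
from h import *
o=env.get_obs();print(o["eef_pos"],np.degrees(o["tool_rot"]),o["ft_force"],o["grip_width"],togo((.365,.247,.052)),o["qpos"])
```

```text
[0.38023735 0.23859579 0.1675359 ] [-179.88870151   -0.55677346   -9.10052574] [ 0.28471343  0.14596061 -0.184585  ] 0.060759493609935 [-17.5  -5.7 115.4] [ 0.28451982  0.27304187 -1.02588929  2.05903122  0.29494122  0.95153073
 -1.05601715]
```

Emit:
drive_tool(commands=[[0.3,-0.009,-0.003,0.02,0,-0.5,0],[0.3,-0.008,-0.002,0.03,0,0,0],[0.3,0,0,0.03,0,0,0],[0.3,0,0,0.02,0,0,0],[0.3,0,0,0.005,0,0,0]])

```text
time_s: 6.55
eef_pos: [0.3642, 0.255, 0.0647]
tool_rot: [-3.133, -0.013, -0.147]
ft_force: [-0.5, -0.4, -0.7]
grip_width: 0.0607
```

Run:
```python
from h import *
o=env.get_obs();print(o["eef_pos"],np.degrees(o["tool_rot"]),o["ft_force"],o["grip_width"],togo((.365,.247,.048)))
```

```text
[0.36422967 0.25500442 0.06465178] [-179.51418335   -0.76568389   -8.42441356] [-0.52424701 -0.42433301 -0.67680895] 0.060685627797684064 [ 1.7  7.9 16.6]
```

Emit:
drive_tool(commands=[[0.3,0.001,0.006,0.007,-0.5,-0.7,0],[0.3,0,0,0.005,0,0,0],[0.3,0,0,0.003,0,0,0],[0.3,0,0,0.001,0,0,0]])

```text
time_s: 6.88
eef_pos: [0.3655, 0.2489, 0.0489]
tool_rot: [3.141, -0.001, -0.147]
ft_force: [-0.3, -0.8, -1.8]
grip_width: 0.0606
```

Run:
```python
from h import *
o=env.get_obs();print(o["eef_pos"],np.degrees(o["tool_rot"]),o["ft_force"],o["grip_width"],togo((.365,.247,.048)))
```

```text
[0.36553071 0.24894708 0.04894652] [ 1.79962333e+02 -5.27617363e-02 -8.42035887e+00] [-0.25991519 -0.77536846 -1.77813623] 0.06055430310040058 [-0.2  2.   0.9]
```

Emit:
drive_tool(commands=[[0.3,0,0,0.0015,0,0,0],[1,0,0,0,0,0,0],[1,0,0,0,0,0,0],[1,0,0,0,0,0,0],[1,0,0,0,0,0,0]])

```text
time_s: 7.3
eef_pos: [0.3688, 0.2499, 0.05]
tool_rot: [-3.139, -0.006, -0.149]
ft_force: [0.2, 0.9, -0.9]
grip_width: 0.0826
```

Emit:
drive_tool(commands=[[1,0,0,-0.01,0,0,0],[1,0,0,-0.03,0,0,0],[1,0,0,-0.04,0,0,0],[1,0,0,-0.04,0,0,0],[1,0,0,-0.04,0,0,0]])

```text
time_s: 7.72
eef_pos: [0.3607, 0.2474, 0.2107]
tool_rot: [3.137, 0.011, -0.144]
ft_force: [1.9, -1.0, -0.3]
grip_width: 0.0917
```

Emit:
drive_tool(commands=[[1,0.035,0,-0.015,0,0,0],[1,0.035,0,0,0,0,0],[1,0.035,0,0,0,0,0],[1,0.03,0.01,0,0,0,0],[1,0.02,0.01,0,0,0,0]])

```text
time_s: 8.13
eef_pos: [0.5181, 0.2123, 0.2467]
tool_rot: [3.141, -0.02, -0.132]
ft_force: [0.8, 0.1, 0.4]
grip_width: 0.0919
```

Run:
```python
from h import *
o=env.get_obs();print(o["time_s"],o["eef_pos"],np.degrees(o["tool_rot"]),o["ft_force"],o["grip_width"])
t=env.read_camera("top"); h,s,v=hsv(t)
m=(s<70)&(v>120)&box(t,195,230,255,305)
P,k=poly(t,m,.094); print("beaker rim bbox px",cv2.boundingRect(k)); 
x,y,w,hh=cv2.boundingRect(k); print(cast(t,(x+w/2,y+14),.094))
print("metal",circ(t,(s<60)&(v>140)&box(t,215,160,277,218),.078))
cv2.imwrite("pics/t5.png",cv2.resize(t["img"][150:310,190:430,::-1],None,fx=3,fy=3))
```

```text
8.1333 [0.51814068 0.21233126 0.24672592] [179.94855369  -1.13103268  -7.55089737] [0.78754574 0.0805075  0.40179308] 0.0919138698623329
beaker rim bbox px (195, 243, 42, 62)
[0.42545731 0.24201162 0.094     ]
metal [603.3 183.6 130.6 141.4]
```

View pics/t5.png

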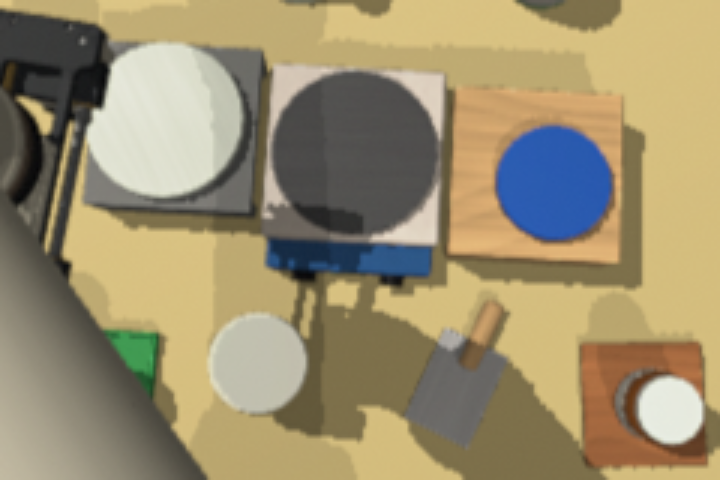

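The plate is clear now, centred at about pixel (308,201). The metal disc is at (245,190) and the blue disc at (375,211). Fitting these numerically.

```bash
cat >> h.py <<'E'
def cfit(P):
    "robust circle fit (m)"
    for _ in range(4):
        x=np.linalg.lstsq(np.c_[2*P,np.ones(len(P))],(P**2).sum(1),rcond=None)[0]; r=np.sqrt(x[2]+x[:2]@x[:2])
        e=abs(np.hypot(*(P-x[:2]).T)-r); P=P[e<=max(.002,np.percentile(e,80))]
    return x[:2].round(4),r.round(4),len(P)
def inner(P,k,b):
    m=(k[:,0]>b[0]+1)&(k[:,1]>b[1]+1)&(k[:,0]<b[2]-2)&(k[:,1]<b[3]-2); return P[m]
def disc(c,m,b,z):
    P,k=poly(c,m&box(c,*b),z); return cfit(inner(P,k,b))
E
python3 - <<'E'
from h import *
t=env.read_camera("top"); h,s,v=hsv(t)
print("plate",disc(t,(v<100)&(s<60),(279,172,338,231),.06))
print("metal",disc(t,(v>150)&(s<60),(227,160,275,220),.078))
print("blue",disc(t,(h>100)&(h<130)&(s>120),(345,180,405,242),.094))
w=wrist(); save(w,"w6"); h,s,v=hsv(w); print(env.get_obs()["eef_pos"])
P=lambda X:(lambda q:(w["fx"]*q[0]/q[2]+w["cx"],w["fy"]*q[1]/q[2]+w["cy"]))(w["R"]@np.array(X)+w["t"])
u,vv=P((.604,.187,.078)); print(u,vv)
b=(max(0,int(u-95)),max(0,int(vv-95)),min(639,int(u+95)),min(228,int(vv+95)))
print("metal w",b,disc(w,(v>185)&(s<55),b,.078))
E
```

```text
plate (array([0.581, 0.016]), np.float64(0.0724), 143)
metal (array([0.6043, 0.1859]), np.float64(0.0686), 97)
blue (array([ 0.5538, -0.1576]), np.float64(0.0478), 104)
[0.51658969 0.21180424 0.24565638]
394.8669012785368 191.34177006747868
metal w (299, 96, 489, 228) (array([0.6039, 0.1895]), np.float64(0.0657), 149)
```

Run:
```python
from h import *
print(togo((.6163,.2837,.2)))
```

```text
[ 88.4 -84.7  47.1]
```

Emit:
drive_tool(commands=[[1,0.02,-0.02,0,0,-1,0],[1,0.025,-0.025,0.01,0,0,0],[1,0.025,-0.025,0.01,0,0,0],[1,0.015,-0.012,0.01,0,0,0],[1,0,0,0,0,0,0]])

```text
time_s: 8.7
eef_pos: [0.6069, 0.2849, 0.2161]
tool_rot: [3.137, 0.005, -0.13]
ft_force: [-0.5, -0.8, -0.5]
grip_width: 0.092
```

Run:
```python
from h import *
o=env.get_obs();print(o["eef_pos"],np.degrees(o["tool_rot"]),togo((.6163,.2837,.068)),o["qpos"])
```

```text
[0.60685423 0.28493518 0.21608328] [179.70837566   0.28119587  -7.4306703 ] [ 10.3  -0.8 148. ] [ 0.08850692  0.64749206 -0.88468967  1.45621006  0.50788191  1.28517124
 -0.97273024]
```

Emit:
drive_tool(commands=[[1,0.01,0,0.02,0.3,0,0],[1,0,0,0.03,0,0,0],[1,0,0,0.03,0,0,0],[1,0,0,0.03,0,0,0],[1,0,0,0.01,0,0,0]])

```text
time_s: 9.12
eef_pos: [0.6115, 0.2932, 0.1008]
tool_rot: [-3.131, 0.003, -0.119]
ft_force: [-1.8, -1.0, 0.2]
grip_width: 0.0919
```

Run:
```python
from h import *
o=env.get_obs();print(o["eef_pos"],np.degrees(o["tool_rot"]),o["ft_force"],togo((.6163,.2837,.068)))
```

```text
[0.61153154 0.29315816 0.10082444] [-1.79405395e+02  1.66118511e-01 -6.81110032e+00] [-1.76947987 -0.98991411  0.19637341] [ 6.   9.2 32.7]
```

Emit:
drive_tool(commands=[[1,0.006,0.007,0.015,-0.6,0,0.5],[1,0,0,0.013,0,0,0],[1,0,0,0.003,0,0,0],[1,0,0,0,0,0,0]])

```text
time_s: 9.45
eef_pos: [0.6144, 0.2855, 0.0695]
tool_rot: [3.141, 0.005, -0.126]
ft_force: [-0.7, -0.9, -0.1]
grip_width: 0.0916
```

Run:
```python
from h import *
o=env.get_obs();print(o["eef_pos"],np.degrees(o["tool_rot"]),o["ft_force"],togo((.6163,.2837,.068)),"to final",togo((.582+.127*.062,.016+.992*.062,.067)))
```

```text
[0.61438231 0.28552225 0.0694738 ] [179.9433356    0.27271666  -7.22723102] [-0.66932672 -0.91959806 -0.10303661] [2.1 1.6 1.5] to final [  1.9 209.4   2.7]
```

Emit:
drive_tool(commands=[[1,0.001,0.01,0.001,0,0,0],[1,0.001,0.012,0.001,0,0,0],[1,0,0.012,0,0,0,0],[1,0,0.012,0,0,0,0],[1,0,0.01,0,0,0,0]])

```text
time_s: 9.87
eef_pos: [0.611, 0.2285, 0.0721]
tool_rot: [-3.138, -0.001, -0.124]
ft_force: [0.1, 0.0, -0.5]
grip_width: 0.0916
```

```bash
cat > q.py <<'E'
from h import *
import sys
o=env.get_obs();print(o["time_s"],o["eef_pos"].round(4),np.degrees(o["tool_rot"]).round(2),o["ft_force"].round(1),round(o["grip_width"],4),"togo",togo([float(a) for a in sys.argv[1:4]]))
E
python3 q.py .590 .0775 .067
```

```text
9.8667 [0.611  0.2285 0.0721] [-1.798e+02 -5.000e-02 -7.090e+00] [ 0.1  0.  -0.5] 0.0916 togo [ -2.2 152.5   4.5]
```

Emit:
drive_tool(commands=[[1,0,0.006,0.004,0,0,0],[1,0,0.01,0.002,0,0,0],[1,0,0.01,0.001,0,0,0],[1,0,0.01,0.001,0,0,0],[1,0,0.008,0,0,0,0]])

```text
time_s: 10.28
eef_pos: [0.6059, 0.1766, 0.0642]
tool_rot: [-3.139, -0.003, -0.128]
ft_force: [-0.4, 0.2, 0.0]
grip_width: 0.0921
```

```bash
python3 q.py .590 .0775 .067
python3 - <<'E'
from h import *
t=env.read_camera("top"); h,s,v=hsv(t)
print("metal",disc(t,(v>150)&(s<50),(240,160,300,225),.078))
cv2.imwrite("pics/t7.png",cv2.resize(t["img"][150:310,190:430,::-1],None,fx=3,fy=3))
E
```

```text
10.2833 [0.6059 0.1766 0.0642] [-1.7987e+02 -1.6000e-01 -7.3300e+00] [-0.4  0.2  0. ] 0.0921 togo [ -3.2 100.3  -3. ]
metal (array([0.6942, 0.04  ]), np.float64(0.1078), 20)
```

View pics/t7.png

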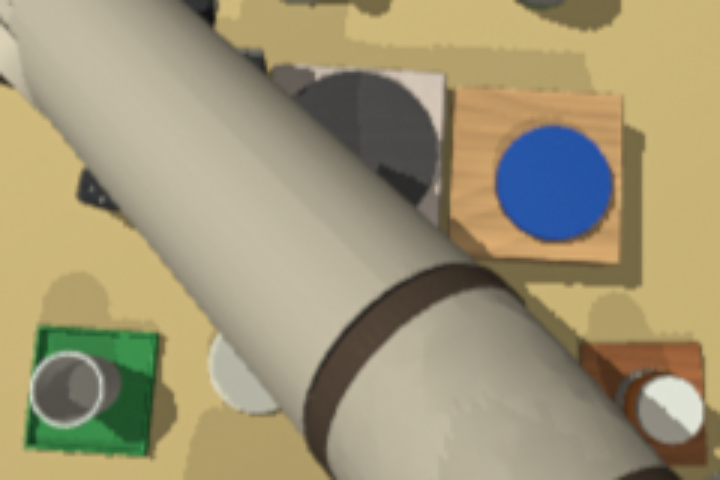

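The beaker stands upright in the tray, with its rim at about px (213,280). The arm hides the metal disc, so I'll use the scene camera to check it.

Emit:
drive_tool(commands=[[1,-0.001,0.008,-0.002,0,0,0],[1,-0.001,0.01,0,0,0,0],[1,-0.001,0.01,0,0,0,0],[1,0,0.01,0,0,0,0],[1,0,0.006,0,0,0,0]])

```text
time_s: 10.75
eef_pos: [0.5963, 0.1288, 0.0664]
tool_rot: [-3.14, -0.003, -0.128]
ft_force: [0.4, -0.4, -0.8]
grip_width: 0.0914
```

```bash
python3 q.py .590 .0775 .066
python3 - <<'E'
from h import *
c=env.read_camera("scene"); h,s,v=hsv(c)
P=lambda X:(lambda q:(c["fx"]*q[0]/q[2]+c["cx"],c["fy"]*q[1]/q[2]+c["cy"]))(c["R"]@np.array(X)+c["t"])
for X in((.604,.1875,.078),(.582,.016,.076),(.60,.08,.076)): print(P(X))
b=cv2.resize(c["img"][150:270,250:410,::-1],None,fx=5,fy=5); cv2.imwrite("pics/s8.png",b)
E
```

```text
10.75 [0.5963 0.1288 0.0664] [-1.7989e+02 -1.5000e-01 -7.3100e+00] [ 0.4 -0.4 -0.8] 0.0914 togo [ 0.3 51.7  0.3]
(np.float64(361.6757377640867), np.float64(189.89244695984254))
(np.float64(315.1312552294345), np.float64(201.13592361484524))
(np.float64(334.4827252843138), np.float64(198.46700522053854))
```

View pics/s8.png

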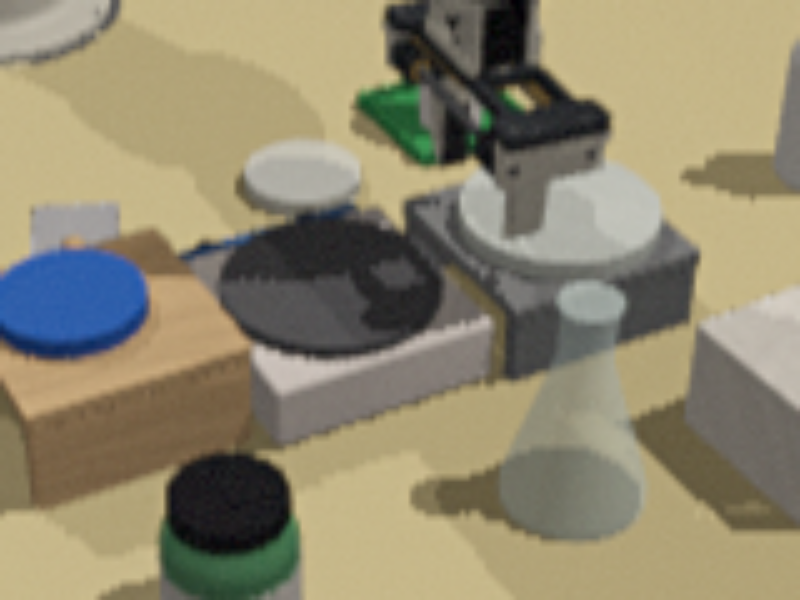

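The scene view shows that the metal disc has not moved: it is still at px (362,193). The near fingertip is at px (355,197) and the far one at (339,182). I'll compare these with the projected TCP.

Run:
```python
from h import *
c=env.read_camera("scene")
P=lambda X:(lambda q:(c["fx"]*q[0]/q[2]+c["cx"],c["fy"]*q[1]/q[2]+c["cy"]))(c["R"]@np.array(X)+c["t"])
o=env.get_obs(); R=Ro.from_euler("xyz",o["tool_rot"]).as_matrix()
print(o["eef_pos"])
for n,x in(("near",.05),("far",-.05)):
  for z in (0,-.02,-.04): print(n,z,np.round(P(o["eef_pos"]+R@[x,0,z]),1))
for a in range(0,360,45): print("disc edge",a,np.round(P((.604+.07*np.cos(np.radians(a)),.1875+.07*np.sin(np.radians(a)),.078)),1))
h,s,v=hsv(c)
for r in range(176,206,2): print(r," ".join("%3d"%x for x in v[r,330:392:2]))
```

```text
[0.59651056 0.12841326 0.06628762]
near 0 [352.5 204.3]
near -0.02 [352.9 199.3]
near -0.04 [353.2 194.2]
far 0 [339.7 188.9]
far -0.02 [339.9 184.1]
far -0.04 [340.1 179.2]
disc edge 0 [373.9 200.1]
disc edge 45 [382.1 193. ]
disc edge 90 [378.  184.5]
disc edge 135 [365.  179.5]
disc edge 180 [350.3 180.5]
disc edge 225 [341.7 186.9]
disc edge 270 [344.6 195.5]
disc edge 315 [358.1 201.2]
176 106  89  88 108  55  20  30  57  60  21  54  80  51  83  44  42  34  28  30  35  56 205 197 197 196 197 196 197 197 199 196
178  77 114 149 109  49  20  26  32  28  40  28  32  30  31  34  62  71  97  96 108 135 200 196 198 196 198 197 197 198 196 197
180 121  80 131 111  41  20  26  39  18  59  71  56  89  97 110 116 114 117 104  69 163 200 199 197 197 199 196 197 197 197 199
182 181 117  91  96  33  59 109 186  29  63 114 112 110 109 109 110 108 107 104 104 180 196 196 197 197 196 198 198 199 200 202
184 199 201 191 196 180 204 204 201 171  74 110  48 109 106 109 105 105 109 136 169 193 191 192 193 198 197 199 199 170 128 130
186 199 199 201 202 202 182 172 195 189 100 108 106 109 110 107 15
[... 513 characters left out ...]
 179 175 174 185 196 193 195 194 196 197 140 189 200 197 198
196 118  59  51  71 128  76  89 134 186 177 114  99 103 124 179 174 177 178 177 179 187 193 193 194 193 191 101 106 185 201 198
198  37  76  62  60  72 109  67  98 121 175 166 162 176 175 176 174 174 174 175 175 176 177 195 195 186 135 104 105 118 175 201
200  39  41  76  65  54  73 106  80  96 102 121 153 179 187 176 178 176 177 175 175 175 175 174 157 133 114 106 121 119 102 190
202  74  42  41  78  57  64  69 126  78  85 100  98  99 117 134 146 146 149 150 144 140 120 126 126 117 107  96  93  71  61 201
204  75  65  37  60  97 106  75  67 126  78 102  87  92 102 102 102 104 103 103 107 115 116 117  94  88  66  71  68  63  80 203
```

The real fingertips are about 22–25 mm above the reported TCP, so they passed over the disc. I'll go back behind the disc and measure that offset by touching down.

Emit:
drive_tool(commands=[[1,0,-0.01,-0.02,0,0,0],[1,0.002,-0.035,-0.01,0,0,0],[1,0.002,-0.035,0,0,0,0],[1,0,-0.035,0,0,0,0],[1,0,-0.035,0,0,0,0]])

```text
time_s: 11.27
eef_pos: [0.6238, 0.2677, 0.0958]
tool_rot: [3.136, -0.002, -0.148]
ft_force: [-0.1, -0.0, 0.0]
grip_width: 0.0917
```

Emit:
drive_tool(commands=[[1,0,-0.02,0,0,0,0],[1,0,0,0,0,0,0]])

```text
time_s: 11.43
eef_pos: [0.6246, 0.301, 0.0971]
tool_rot: [-3.138, -0.001, -0.138]
ft_force: [-1.0, -0.3, 0.3]
grip_width: 0.0916
```

```bash
python3 q.py .6163 .290 .066
python3 - <<'E'
from h import *
# fingertip rows in scene view
c=env.read_camera("scene")
P=lambda X:(lambda q:(c["fx"]*q[0]/q[2]+c["cx"],c["fy"]*q[1]/q[2]+c["cy"]))(c["R"]@np.array(X)+c["t"])
o=env.get_obs(); R=Ro.from_euler("xyz",o["tool_rot"]).as_matrix()
for x in(.055,-.055):
  for z in (0,-.02,-.04): print(x,z,np.round(P(o["eef_pos"]+R@[x,0,z]),1))
cv2.imwrite("pics/s9.png",cv2.resize(c["img"][120:220,330:450,::-1],None,fx=5,fy=5))
E
```

```text
11.4333 [0.6246 0.301  0.0971] [-1.7978e+02 -8.0000e-02 -7.9000e+00] [-1.  -0.3  0.3] 0.0916 togo [-6.7 12.1 31. ]
0.055 0 [400.2 187.6]
0.055 -0.02 [401.  182.6]
0.055 -0.04 [401.8 177.5]
-0.055 0 [383.8 172. ]
-0.055 -0.02 [384.4 167.2]
-0.055 -0.04 [385.  162.3]
```

Emit:
drive_tool(commands=[[1,-0.004,0,0.02,0,0,0],[1,0,0,0.03,0,0,0],[1,0,0,0.02,0,0,0],[1,0,0,0.006,0,0,0]])

```text
time_s: 11.82
eef_pos: [0.623, 0.2994, 0.0217]
tool_rot: [-3.137, -0.007, -0.138]
ft_force: [-0.5, -0.5, 0.1]
grip_width: 0.0913
```

Emit:
drive_tool(commands=[[1,0,0,0.005,0,0,0],[1,0,0,0.003,0,0,0],[1,0,0,0.003,0,0,0]])

```text
time_s: 12.07
eef_pos: [0.6232, 0.2955, 0.0093]
tool_rot: [-3.14, -0.005, -0.141]
ft_force: [0.0, -0.6, -0.3]
grip_width: 0.0921
```

```bash
python3 q.py .6163 .290 .066
```

```text
12.0667 [0.6232 0.2955 0.0093] [-179.93   -0.31   -8.09] [ 0.  -0.6 -0.3] 0.0921 togo [ -5.8   6.3 -56.8]
```

Emit:
drive_tool(commands=[[1,0,0,0.004,0,0,0],[1,0,0,0.003,0,0,0],[1,0,0,0.003,0,0,0]])

```text
time_s: 12.32
eef_pos: [0.6256, 0.295, 0.0011]
tool_rot: [-3.139, -0.009, -0.143]
ft_force: [-1.4, -0.6, 0.4]
grip_width: 0.0917
```

Emit:
drive_tool(commands=[[1,0,0,0.003,0,0,0],[1,0,0,0.002,0,0,0]])

```text
time_s: 12.48
eef_pos: [0.6264, 0.2952, -0.0034]
tool_rot: [-3.138, -0.01, -0.144]
ft_force: [-0.1, -0.5, 0.5]
grip_width: 0.0922
```

Emit:
drive_tool(commands=[[1,0,0,0.003,0,0,0],[1,0,0,0.002,0,0,0]])

```text
time_s: 12.65
eef_pos: [0.6268, 0.2956, -0.0084]
tool_rot: [-3.137, -0.011, -0.143]
ft_force: [0.5, 0.8, -0.0]
grip_width: 0.0915
```

Emit:
drive_tool(commands=[[1,0,0,0.003,0,0,0],[1,0,0,0.003,0,0,0]])

```text
time_s: 12.82
eef_pos: [0.627, 0.2959, -0.0146]
tool_rot: [-3.137, -0.011, -0.143]
ft_force: [-0.0, -0.8, -0.3]
grip_width: 0.0916
```

Emit:
drive_tool(commands=[[1,0,0,0.003,0,0,0]])

```text
time_s: 12.9
eef_pos: [0.627, 0.2961, -0.0179]
tool_rot: [-3.137, -0.011, -0.143]
ft_force: [0.2, -0.3, -0.4]
grip_width: 0.0921
```

Emit:
drive_tool(commands=[[1,0,0,0.003,0,0,0]])

```text
time_s: 12.98
eef_pos: [0.627, 0.2961, -0.0214]
tool_rot: [-3.137, -0.011, -0.143]
ft_force: [0.3, -0.2, -0.0]
grip_width: 0.0922
```

Emit:
drive_tool(commands=[[1,0,0,0.002,0,0,0]])

```text
time_s: 13.07
eef_pos: [0.6268, 0.2961, -0.0239]
tool_rot: [-3.137, -0.011, -0.143]
ft_force: [-1.0, 0.1, -0.2]
grip_width: 0.0919
```

Emit:
drive_tool(commands=[[1,0,0,0.002,0,0,0]])

```text
time_s: 13.15
eef_pos: [0.6267, 0.296, -0.0263]
tool_rot: [-3.137, -0.011, -0.143]
ft_force: [0.1, -0.8, -0.6]
grip_width: 0.0918
```

Emit:
drive_tool(commands=[[1,0,0,0.002,0,0,0]])

```text
time_s: 13.23
eef_pos: [0.6268, 0.2961, -0.0282]
tool_rot: [-3.137, -0.011, -0.143]
ft_force: [-3.8, -3.5, 22.2]
grip_width: 0.0919
```

```bash
python3 q.py .6163 .290 .066
python3 - <<'E'
from h import *
c=env.read_camera("scene")
P=lambda X:(lambda q:(c["fx"]*q[0]/q[2]+c["cx"],c["fy"]*q[1]/q[2]+c["cy"]))(c["R"]@np.array(X)+c["t"])
o=env.get_obs(); R=Ro.from_euler("xyz",o["tool_rot"]).as_matrix()
for x in(.055,-.055):
  for z in (0,-.02,-.04): print(x,z,np.round(P(o["eef_pos"]+R@[x,0,z]),1))
cv2.imwrite("pics/s10.png",cv2.resize(c["img"][150:230,340:440,::-1],None,fx=7,fy=7,interpolation=cv2.INTER_NEAREST))
h,s,v=hsv(c)
for r in range(186,216,2): print(r," ".join("%3d/%3d"%(a,b) for a,b in zip(v[r,388:416:2],s[r,388:416:2])))
E
```

```text
13.2333 [ 0.6268  0.2961 -0.0282] [-179.76   -0.61   -8.19] [-3.8 -3.5 22.2] 0.0919 togo [ -8.5   7.1 -94.3]
0.055 0 [395.3 217.4]
0.055 -0.02 [395.9 212.9]
0.055 -0.04 [396.6 208.3]
-0.055 0 [380.  201.1]
-0.055 -0.02 [380.5 196.7]
-0.055 -0.04 [381.  192.3]
186 143/ 93  97/ 92  15/102  62/ 33 124/ 88 134/ 89  73/ 77  80/128  37/ 14  45/ 23  45/ 23  45/  6  66/  4 125/ 18
188 184/ 73 207/ 79 149/ 91  33/ 70  51/  0  73/ 49  49/ 31  43/  6  50/ 20  43/ 18  49/ 16  40/ 38  56/  9  55/  5
190  67/ 23 168/ 83 173/ 87  48/  5  54/ 24  48/ 11  53/ 24  48/ 27  53/ 24  47/ 11  45/ 23  53/ 24  29/ 18  35/ 51
192 185/ 85  27/ 57  25/ 41  22/ 35  44/ 23  56/ 18  50/ 15  41/ 25  32/ 48  32/ 32  36/ 21  60/ 34  73/ 35 108/ 33
194 209/ 81  21/121  29/ 35  68/ 26  25/ 10  28/ 27  34/  8  60/ 26  85/ 33  95/ 32 119/ 34 119/ 32 102/ 30 189/ 76
196 198/ 82  47/ 87  16/ 48 106/ 36 109/ 30 108/ 31 108/ 31 111/ 37 110/ 30 112/ 34 106/ 36  91/ 28 110/ 30 200/ 79
198 152/ 81 164/ 89  28/ 36 107/ 31 104/ 29 103/ 35 108/ 35 104/ 32 106/ 36 104/ 29 106/ 29 113/ 45 156/ 56 198/ 80
200  60/  9 170/ 86 163/ 91 
[... 199 characters left out ...]
/ 79
204  72/ 35 182/ 85 182/ 84 102/ 43  98/ 29 102/ 35 102/ 25 181/ 85 179/ 85 176/ 81 187/ 82 197/ 80 197/ 79 195/ 77
206  93/ 63 196/ 82 190/ 82 104/ 42 102/ 30 106/ 34 104/ 32 180/ 86 179/ 83 178/ 85 175/ 85 185/ 57 192/ 27 207/ 21
208  79/ 48 173/ 84 159/ 90 105/ 29 106/ 31 105/ 32 112/ 50 179/ 87 168/ 71 196/ 36 204/ 23 208/ 21 205/ 20 207/ 21
210  88/ 72 117/ 92 126/ 93 106/ 51  95/ 56 170/ 77 195/ 41 204/ 26 209/ 18 213/ 20 210/ 22 207/ 21 198/ 22 189/ 24
212  92/ 83  98/ 96 116/ 81 156/ 46 191/ 23 210/ 21 211/ 21 211/ 23 208/ 22 207/ 23 197/ 22 191/ 24 188/ 24 185/ 23
214 102/100 173/ 28 202/ 20 214/ 21 213/ 22 213/ 22 210/ 22 201/ 24 189/ 24 186/ 25 188/ 24 189/ 23 189/ 23 190/ 24
```

Touchdown came at reported z ≈ -0.0275, so real z = reported + 27 mm. I'll raise the tool to a real height of about 67 mm (reported 0.040), align it and push again.

Emit:
drive_tool(commands=[[1,0,0,-0.015,0,0,0],[1,-0.008,0,-0.025,-0.2,-0.6,-0.8],[1,0,0,-0.022,0,0,0],[1,0,0,-0.004,0,0,0],[1,0,0,0,0,0,0]])

```text
time_s: 13.7
eef_pos: [0.6173, 0.2972, 0.0422]
tool_rot: [3.141, 0.002, -0.128]
ft_force: [-0.5, -0.0, -0.4]
grip_width: 0.0916
```

```bash
python3 q.py .618 .296 .040
```

```text
13.7 [0.6173 0.2972 0.0422] [ 1.7998e+02  1.0000e-01 -7.3300e+00] [-0.5 -0.  -0.4] 0.0916 togo [0.8 1.1 2.2]
```

Emit:
drive_tool(commands=[[1,0.001,0.01,0.002,0,0,0],[1,0,0.012,0.001,0,0,0],[1,0,0.012,0.001,0,0,0],[1,0,0.01,0,0,0,0]])

```text
time_s: 14.03
eef_pos: [0.6115, 0.2519, 0.0369]
tool_rot: [-3.141, 0.002, -0.125]
ft_force: [-0.6, -0.8, 0.9]
grip_width: 0.0918
```

```bash
python3 q.py .590 .0775 .040
```

```text
14.0333 [0.6115 0.2519 0.0369] [-1.7997e+02  1.0000e-01 -7.1500e+00] [-0.6 -0.8  0.9] 0.0918 togo [  0.3 175.8  -3.2]
```

Emit:
drive_tool(commands=[[1,0,0.006,0.001,0,0,0],[1,0,0.006,0.001,0,0,0],[1,0,0.006,0,0,0,0]])

```text
time_s: 14.28
eef_pos: [0.6109, 0.2368, 0.0359]
tool_rot: [-3.129, -0.001, -0.126]
ft_force: [0.7, 4.7, -1.2]
grip_width: 0.0921
```

```bash
python3 q.py .590 .0775 .040
```

```text
14.2833 [0.6109 0.2368 0.0359] [-1.7927e+02 -8.0000e-02 -7.2000e+00] [ 0.7  4.7 -1.2] 0.0921 togo [ -0.8 160.6  -6.2]
```

Contact made: 4.7 N resisting the push. Continuing, slightly higher.

Emit:
drive_tool(commands=[[1,0,0.008,-0.003,-0.4,0,0],[1,0,0.01,0,0,0,0],[1,0,0.01,0,0,0,0],[1,0,0.01,0,0,0,0]])

```text
time_s: 14.62
eef_pos: [0.6048, 0.2021, 0.0385]
tool_rot: [-3.127, -0.0, -0.122]
ft_force: [0.4, 3.9, -0.4]
grip_width: 0.0918
```

```bash
python3 q.py .590 .0775 .040
```

```text
14.6167 [0.6048 0.2021 0.0385] [-1.7914e+02 -3.0000e-02 -7.0100e+00] [ 0.4  3.9 -0.4] 0.0918 togo [  0.6 125.4  -3.4]
```

Emit:
drive_tool(commands=[[1,0,0.01,0,0,0,0],[1,0,0.01,0,0,0,0],[1,0,0.01,0,0,0,0],[1,0,0.01,0,0,0,0]])

```text
time_s: 14.95
eef_pos: [0.5994, 0.1618, 0.0386]
tool_rot: [-3.121, -0.001, -0.121]
ft_force: [0.7, 5.9, 2.8]
grip_width: 0.0917
```

```bash
python3 q.py .590 .0775 .040
python3 - <<'E'
from h import *
c=env.read_camera("scene");h,s,v=hsv(c)
P=lambda X:(lambda q:(c["fx"]*q[0]/q[2]+c["cx"],c["fy"]*q[1]/q[2]+c["cy"]))(c["R"]@np.array(X)+c["t"])
y=env.get_obs()["eef_pos"]; cen=(y[0]-.127*.0615,y[1]-.0615); print("pred centre px",P((*cen,.078)),P((cen[0],cen[1]-.07,.078)))
for r in range(186,222,3): print(r," ".join("%3d"%x for x in v[r,290:380:3]))
E
```

```text
14.95 [0.5994 0.1618 0.0386] [-1.7882e+02 -8.0000e-02 -6.9400e+00] [0.7 5.9 2.8] 0.0917 togo [ 0.9 84.8 -3.2]
pred centre px (np.float64(337.450602399058), np.float64(195.332224599981)) (np.float64(319.4582252143903), np.float64(201.1605241453345))
186 175 179 182 127 178 177 176 174 175 176 175 190 184 138 124 123 126 123 195  79  77  44  24  93  94 109 106 108 107 117
189 199 178 180  97 118 158 179 180 173 153 156 105  99  97 113 123 125 124 124 157 145 175  39 112 106 106 108 108 110 130
192 197 190 178 180 157 109 112  79  79  69 100  99  97 101  98 113 126 125 121 124 169 147 180 106 107 106 104 105 112 119
195 200 201 183 183 146  79  44  46  41  42 103  97  99  99 100  97 111 129 172 176 131 178 145 109 107 107 108 104 112 121
198 104 131  84  58  50  38  43  42  41  39 103  96 102 103 152 154  98 161 197 197 136 168 129  95 107 109 108 105 105 111
201 113 138  54  53  52  52  40  42  37  42 119 177 174 174 172 175 156  99 103 124 124 124 126 104 103 106 100 105 104 106
204 127 133  50  53  50  45  73  62  77  43  78 107 167 175 174 174 179  96 101 100 127 119  98  59  58 103 102 107 112  97
207 185  98  53  74  70  86  86  88  75  77  62  63 101 105 135 154 167 101 105 104 107 102  59  62 130 179 173 146  62  63
210 189 164  83  86  83  87  84  84  83  72  76  73  64  63  96 104 105 107 107 103  64  88 117  98 169 162 161 164 169  70
213 189 191 109  83  88  88  87  84  84  85  73  74  74  77  76  61 109 110 109 106 105  74  62  62 101 158 165 160  91  71
216 188 183 189  55  70  87  88  83  87  85  87  74  83  70  52 177 167 167 167 143 104  65  71  71 100  98  98 115  65  70
219 189 189 193 167 175  70  41  58  68  68  61  51  66 161 191 164 136 135 135 125  98  71  72  69 104 104 105 128 162 180
```

Emit:
drive_tool(commands=[[1,0,0.01,0,-0.5,0,0],[1,0,0.01,0,0,0,0],[1,0,0.01,0,0,0,0],[1,0,0.01,0,0,0,0]])

```text
time_s: 15.33
eef_pos: [0.5935, 0.1194, 0.0382]
tool_rot: [-3.128, -0.001, -0.122]
ft_force: [0.2, 4.1, 0.0]
grip_width: 0.0919
```

```bash
python3 q.py .590 .0775 .039
```

```text
15.3333 [0.5935 0.1194 0.0382] [-1.7923e+02 -4.0000e-02 -6.9900e+00] [0.2 4.1 0. ] 0.0919 togo [ 1.6 42.  -1.4]
```

Emit:
drive_tool(commands=[[1,0,0.01,0,0,0,0],[1,0,0.008,0,0,0,0],[1,0,0.006,0,0,0,0]])

```text
time_s: 15.58
eef_pos: [0.59, 0.0921, 0.0376]
tool_rot: [-3.128, -0.0, -0.123]
ft_force: [0.4, 4.9, 1.1]
grip_width: 0.0919
```

```bash
python3 q.py .590 .0775 .039
python3 - <<'E'
from h import *
t=env.read_camera("top");h,s,v=hsv(t)
cv2.imwrite("pics/t11.png",cv2.resize(t["img"][150:310,190:430,::-1],None,fx=3,fy=3))
m=(v>150)&(s<50)&box(t,285,160,345,235); k=max(cv2.findContours(m.astype(np.uint8),0,1)[0],key=cv2.contourArea); print(cv2.boundingRect(k))
for r in range(170,240,5): print(r," ".join("%3d"%x for x in v[r,280:350:3]))
E
```

```text
15.5833 [0.59   0.0921 0.0376] [-1.7921e+02 -2.0000e-02 -7.0600e+00] [0.4 4.9 1.1] 0.0919 togo [ 1.8 14.5 -1.6]
(285, 160, 60, 75)
170 178 176 173 166 160 154 147 140 126 111 127 178 177 177 177 177 176 177 176 176 176 176 176 176
175 182 180 177 174 170 163 159 153 145 136 123 107  81 154 196 208 208 205 203 189 175 176 175 176
180 185 184 182 178 177 174 167 162 158 151 143 133 120 104  70  83 205 205 209 177  97 197 193 190
185 186 185 184 183 181 178 176 172 164 160 155 149 140 130 117  98  71 167 207 171  81 182 184 190
190 186 187 186 184 184 183 180 177 175 170 163 160 152 146 138 126 115  90 189 153  97 193 192 192
195 186 186 186 187 185 185 183 181 178 176 174 166 161 158 151 145 134 123 110  92  99 186 184 184
200 181 183 185 186 186 186 185 183 181 179 177 175 172 164 161 156 150 142 132 120 106 162 194 193
205 176 179 182 185 186 186 187 185 185 182 181 179 177 175 168 161 160 153 148 139 129 118 100 185
210 170 174 179 181 185 185 185 186 186 186 184 182 180 177 176 174 165 161 158 152 146 137 126 115
215 161 168 173 177 180 182 185 185 186 187 185 184 183 181 179 177 175 171 162 161 155 150 143 134
220 149 158 167 172 175 179 181 185 186 185 186 186 185 183 182 180 178 176 175 168 161 160 154 148
225 116 144 155 164 170 174 178 181 183 186 186 186 186 185 185 183 182 179 176 175 174 164 161 158
230  92  88 139 152 161 169 173 176 180 182 185 185 186 187 186 186 185 183 180 178 177 175 171 163
235  81  62  67 134 150 158 167 171 175 180 181 184 186 185 186 186 185 184 184 181 179 178 177 175
```

Emit:
drive_tool(commands=[[1,0,0.005,0,0,0,0],[1,0,0.004,0,0,0,0]])

```text
time_s: 15.8
eef_pos: [0.5889, 0.0817, 0.0376]
tool_rot: [-3.128, -0.0, -0.125]
ft_force: [-0.1, 4.8, -0.1]
grip_width: 0.0919
```

```bash
python3 q.py .590 .0775 .039
```

```text
15.8 [0.5889 0.0817 0.0376] [-1.7921e+02 -3.0000e-02 -7.1400e+00] [-0.1  4.8 -0.1] 0.0919 togo [ 1.6  4.  -1.4]
```

Emit:
drive_tool(commands=[[1,0,-0.02,0,0,0,0],[1,0,-0.03,-0.03,0,0,0],[1,-0.02,-0.03,-0.04,0,0,0],[1,-0.02,-0.03,-0.04,0,0,0],[1,-0.02,-0.02,-0.04,0,0,0]])

```text
time_s: 16.22
eef_pos: [0.5504, 0.1881, 0.1646]
tool_rot: [3.131, 0.019, -0.147]
ft_force: [1.3, 1.0, 1.3]
grip_width: 0.0917
```

```bash
python3 q.py .590 .0775 .039
python3 - <<'E'
from h import *
t=env.read_camera("top");h,s,v=hsv(t)
print("metal t",disc(t,(v>140)&(s<50)&(h>25),(282,165,345,235),.076))
cv2.imwrite("pics/t12.png",cv2.resize(t["img"][150:310,190:430,::-1],None,fx=3,fy=3))
w=wrist(); save(w,"w12"); h,s,v=hsv(w)
P=lambda X:(lambda q:(w["fx"]*q[0]/q[2]+w["cx"],w["fy"]*q[1]/q[2]+w["cy"]))(w["R"]@np.array(X)+w["t"])
print(P((.582,.016,.076)))
for r in range(176,236,6): print(r," ".join("%3d"%x for x in t["img"][r,272:348:3,1]))
E
```

```text
16.2167 [0.5504 0.1881 0.1646] [179.37   1.06  -8.43] [1.3 1.  1.3] 0.0917 togo [ 57.7 102.3 125.7]
metal t (array([0.5815, 0.0174]), np.float64(0.0668), 78)
(np.float64(376.3769878216087), np.float64(359.37975974461585))
176 103 101  74 177 189 189 189 185 158 176 183 188 209 204 187 133 118 185 202 199 197 198 139 163 163 162
182 102 101  83 188 191 146 192 187 187 184 185 186 213 207 205 205 207 202 105 171 198 199 107 103 159 157
188 101  86  83 191 177 189 191 192 188 189 186 184 210 213 209 205 205 206 201 188  85 200 102 127 157 155
194  85  67  89 119 161 157 181 190 191 188 189 185 207 210 211 209 203 204 204 200 130 122  88 144 150 149
200  55  65  81  92  95  96  95  94  98  98 106 187 209 207 208 207 208 202 203 203 199  81  83 147 158 158
206  52  78  84  83  95  95  97  95  94  98 179 183 208 206 205 207 206 206 202 203 123 106  82 150 158 161
212  70  80  87  93 176 156  95  96 106 183 186 185 208 207 204 206 206 206 205 180  55 148  83 155 158 160
218  53  71 168  95 139 134  96  95 188 185 183 187 210 208 205 206 207 207  83  89 182 184  82 156 156 160
224  84  79 188  95 146 156 179 141  70  98 108 157 212 213 191 123  62 115 156 201 197 173  82 153 151 152
230 106  95  78  51  42  47  46  52  55  59  68  75 102 102 148 152 166 178 188 193 197 159  83 173 173 174
```

Emit:
drive_tool(commands=[[1,-0.03,-0.015,-0.03,0.5,1,0],[1,-0.03,-0.015,-0.03,0,0,0],[1,-0.02,0,-0.01,0,0,0]])

```text
time_s: 16.57
eef_pos: [0.4828, 0.2232, 0.2291]
tool_rot: [3.137, -0.001, -0.149]
ft_force: [-0.3, 0.4, 0.6]
grip_width: 0.0918
```

```bash
python3 q.py .590 .0775 .039
python3 - <<'E'
from h import *
t=env.read_camera("top");h,s,v=hsv(t)
m=(v>165)&(s<60)
for b in((282,165,337,235),(285,168,337,232)): print("metal t",disc(t,(v>150)&(h>22)&(s<50),b,.076))
print("blue",disc(t,(h>100)&(h<130)&(s>120),(345,180,405,242),.094))
save(t,"t13")
for r in range(170,236,6): print(r," ".join("%3d/%2d/%2d"%(a,b,d) for a,b,d in zip(v[r,272:348:5],s[r,272:348:5],h[r,272:348:5])))
E
```

```text
16.5667 [0.4828 0.2232 0.2291] [ 1.7975e+02 -4.0000e-02 -8.5500e+00] [-0.3  0.4  0.6] 0.0918 togo [127.6 127.3 190.8]
metal t (array([0.5808, 0.0194]), np.float64(0.0682), 123)
metal t (array([0.5808, 0.0195]), np.float64(0.0683), 113)
blue (array([ 0.5538, -0.1576]), np.float64(0.0478), 104)
170 109/16/26  65/20/24 190/97/22 188/102/22 191/103/22 190/102/22 190/103/22 190/102/23 190/102/23 190/102/22 190/102/22 190/103/22 190/102/22 189/103/23 190/102/22 189/101/22
176 106/12/30  75/71/23 212/37/16 212/36/16 210/38/15 152/20/30 202/23/33 217/22/33 212/22/33 139/20/33 181/37/16 222/34/18 220/36/15 205/37/15 189/103/22 189/103/22
182 108/14/25  91/101/22 212/37/15 160/30/21 196/22/34 196/23/33 218/23/35 219/22/32 215/23/35 214/23/35 212/23/33  90/17/20 220/36/15 193/36/17 199/120/17 207/121/17
188 109/14/15  95/105/22 209/37/16 197/23/33 200/23/35 198/23/33 219/23/35 219/23/33 219/20/32 215/24/35 214/23/33 211/23/33  92/25/17 178/37/16 204/121/16 207/122/16
194 108/14/20  97/108/23 196/21/34 195/22/34 195/22/34 198/23/33 221/21/33 216/24/35 219/22/32 218/22/33 211/23/33 213/24/33 136/
[... 347 characters left out ...]
1 207/121/17 213/122/17
212 108/14/25 102/75/21 176/35/15 194/22/34 195/24/35 193/21/34 218/22/33 217/22/33 215/23/33 215/24/35 213/23/33 212/22/33  58/22/24 111/76/20 209/121/17 211/120/17
218 110/12/24 135/57/19 205/36/17 147/28/21 196/23/35 195/22/34 216/24/36 218/23/33 218/22/32 215/23/35 216/22/35  51/15/20 203/36/16  98/91/21 204/121/17 211/121/17
224  99/103/22 191/39/16 205/36/16 205/37/17 187/37/14 142/23/35 222/23/35 221/22/33 220/22/35 127/20/33 107/36/14 213/37/16 219/36/16  97/100/22 200/121/16 201/121/17
230 190/103/22 189/103/22  65/165/107 100/133/108  97/110/108 100/82/110 131/25/120 145/28/13 160/32/15 169/35/16 197/39/16 213/38/17 220/38/16 100/105/23 225/118/17 226/118/17
```

Metal disc centre is (0.581, 0.0195) against the plate at (0.581, 0.016), so about 3.5 mm off. That is good. Now the blue side: go behind the blue disc and touch the bench there to re-check the z offset.

Emit:
drive_tool(commands=[[0.65,0.006,0.02,-0.01,0,0,0],[0.65,0.01,0.037,0,0,0,0],[0.65,0.01,0.037,0,0,0,0],[0.65,0.01,0.037,0,0,0,0],[0.65,0.01,0.037,0,0,0,0]])

```text
time_s: 17.03
eef_pos: [0.4975, 0.0465, 0.2411]
tool_rot: [3.125, 0.0, -0.13]
ft_force: [0.9, 0.1, -0.3]
grip_width: 0.0634
```

Emit:
drive_tool(commands=[[0.65,0.01,0.037,0,0,0,0],[0.65,0.01,0.037,0,0,0,0],[0.65,0.01,0.037,0,0,0,0],[0.65,0.01,0.037,0,0,0,0],[0.65,0.01,0.037,0,0,0,0]])

```text
time_s: 17.45
eef_pos: [0.5156, -0.1617, 0.2414]
tool_rot: [3.111, 0.01, -0.141]
ft_force: [0.7, 1.0, 0.7]
grip_width: 0.0597
```

```bash
python3 q.py .5386 -.2564 .1
```

```text
17.45 [ 0.5156 -0.1617  0.2414] [178.27   0.55  -8.05] [0.7 1.  0.7] 0.0597 togo [ 37.4  86.2 143.7]
```

Emit:
drive_tool(commands=[[0.65,0.012,0.028,0,1.7,0.5,0.7],[0.65,0.012,0.028,0.01,0,0,0],[0.65,0.012,0.024,0.03,0,0,0],[0.65,0,0,0.03,0,0,0],[0.65,0,0,0.02,0,0,0]])

```text
time_s: 17.87
eef_pos: [0.5316, -0.2774, 0.15]
tool_rot: [3.124, 0.004, -0.182]
ft_force: [0.1, 0.9, 0.4]
grip_width: 0.0599
```

```bash
python3 q.py .5386 -.2564 .0
```

```text
17.8667 [ 0.5316 -0.2774  0.15  ] [178.97   0.22 -10.44] [0.1 0.9 0.4] 0.0599 togo [  3.6 -24.6 149.6]
```

Emit:
drive_tool(commands=[[0.65,0.003,-0.018,0.02,1,0,-1.6],[0.65,0,0,0.04,0,0,0],[0.65,0,0,0.04,0,0,0],[0.65,0,0,0.03,0,0,0],[0.65,0,0,0.005,0,0,0]])

```text
time_s: 18.28
eef_pos: [0.5234, -0.2741, 0.0019]
tool_rot: [3.132, 0.022, -0.167]
ft_force: [-1.1, 0.1, -0.9]
grip_width: 0.0596
```

```bash
python3 q.py .5386 -.2564 .0
```

```text
18.2833 [ 0.5234 -0.2741  0.0019] [179.45   1.29  -9.57] [-1.1  0.1 -0.9] 0.0596 togo [ 12.1 -20.    1.5]
```

Emit:
drive_tool(commands=[[0.65,0.01,-0.005,0,0.5,1.2,-0.8],[0.65,0,0,0.003,0,0,0],[0.65,0,0,0.006,0,0,0],[0.65,0,0,0.003,0,0,0]])

```text
time_s: 18.62
eef_pos: [0.5325, -0.274, -0.0111]
tool_rot: [3.139, 0.004, -0.154]
ft_force: [0.2, 0.0, -0.3]
grip_width: 0.0594
```

Emit:
drive_tool(commands=[[0.65,0,0,0.004,0,0,0],[0.65,0,0,0.003,0,0,0]])

```text
time_s: 18.78
eef_pos: [0.5346, -0.2754, -0.0159]
tool_rot: [3.137, -0.001, -0.154]
ft_force: [1.4, 0.5, -0.4]
grip_width: 0.0595
```

Emit:
drive_tool(commands=[[0.65,0,0,0.003,0,0,0]])

```text
time_s: 18.87
eef_pos: [0.5355, -0.2759, -0.0181]
tool_rot: [3.136, -0.003, -0.154]
ft_force: [0.1, -0.1, 0.6]
grip_width: 0.0597
```

Emit:
drive_tool(commands=[[0.65,0,0,0.002,0,0,0]])

```text
time_s: 18.95
eef_pos: [0.5359, -0.2762, -0.0197]
tool_rot: [3.135, -0.003, -0.154]
ft_force: [0.1, -0.1, -0.3]
grip_width: 0.0594
```

Emit:
drive_tool(commands=[[0.65,0,0,0.003,0,0,0]])

```text
time_s: 19.03
eef_pos: [0.5365, -0.2765, -0.0223]
tool_rot: [3.135, -0.004, -0.154]
ft_force: [0.3, 0.4, 0.2]
grip_width: 0.0598
```

Emit:
drive_tool(commands=[[0.65,0,0,0.002,0,0,0]])

```text
time_s: 19.12
eef_pos: [0.5366, -0.2765, -0.0244]
tool_rot: [3.135, -0.005, -0.154]
ft_force: [-0.3, -0.5, -0.3]
grip_width: 0.0593
```

Emit:
drive_tool(commands=[[0.65,0,0,0.002,0,0,0]])

```text
time_s: 19.2
eef_pos: [0.5367, -0.2765, -0.0264]
tool_rot: [3.135, -0.005, -0.154]
ft_force: [-1.1, 0.3, 0.0]
grip_width: 0.0595
```

Emit:
drive_tool(commands=[[0.65,0,0,0.0015,0,0,0]])

```text
time_s: 19.28
eef_pos: [0.5367, -0.2765, -0.0282]
tool_rot: [3.135, -0.005, -0.154]
ft_force: [-0.6, 0.6, 0.1]
grip_width: 0.0594
```

Emit:
drive_tool(commands=[[0.65,0,0,0.0015,0,0,0]])

```text
time_s: 19.37
eef_pos: [0.5368, -0.2765, -0.0286]
tool_rot: [3.134, -0.004, -0.154]
ft_force: [-6.9, 2.5, 27.6]
grip_width: 0.0594
```

Emit:
drive_tool(commands=[[0.65,0,0,0.0015,0,0,0]])

```text
time_s: 19.45
eef_pos: [0.5367, -0.2765, -0.0285]
tool_rot: [3.133, -0.003, -0.154]
ft_force: [-5.8, 1.2, 19.4]
grip_width: 0.0596
```

The touch gives the same offset, about 28 mm, so it is constant. Raising to reported 0.056 (real 0.084) and pushing.

Emit:
drive_tool(commands=[[0.65,0,0,-0.015,0.5,0,0],[0.65,0,0,-0.03,0,0,0],[0.65,0,0,-0.03,0,0,0],[0.65,0,0,-0.008,0,0,0],[0.65,0,0,0,0,0,0]])

```text
time_s: 19.87
eef_pos: [0.5353, -0.275, 0.0564]
tool_rot: [-3.14, 0.0, -0.153]
ft_force: [-0.6, 0.2, -0.7]
grip_width: 0.0595
```

```bash
python3 q.py .5355 -.2765 .056;python3 q.py .5735 -.0294 .056
```

```text
19.8667 [ 0.5353 -0.275   0.0564] [-1.7993e+02  3.0000e-02 -8.7500e+00] [-0.6  0.2 -0.7] 0.0595 togo [0.5 1.4 0.4]
19.8667 [ 0.5353 -0.275   0.0564] [-1.7993e+02  3.0000e-02 -8.7500e+00] [-0.6  0.2 -0.7] 0.0595 togo [   0.4 -248.6    0.7]
```

Emit:
drive_tool(commands=[[0.65,0,-0.01,0,0,0,0],[0.65,0,-0.014,0,0,0,0],[0.65,0,-0.014,0,0,0,0],[0.65,0,-0.01,0,0,0,0]])

```text
time_s: 20.2
eef_pos: [0.5407, -0.2281, 0.0532]
tool_rot: [-3.141, 0.003, -0.159]
ft_force: [0.4, 0.7, -1.1]
grip_width: 0.0595
```

```bash
python3 q.py .5735 -.0294 .056
```

```text
20.2 [ 0.5407 -0.2281  0.0532] [-1.7999e+02  1.6000e-01 -9.1200e+00] [ 0.4  0.7 -1.1] 0.0595 togo [   0.9 -201.4   -2.8]
```

Emit:
drive_tool(commands=[[0.65,0,-0.006,-0.003,0,0,-0.3],[0.65,0,-0.008,-0.001,0,0,0],[0.65,0,-0.01,-0.001,0,0,0],[0.65,0,-0.01,-0.001,0,0,0]])

```text
time_s: 20.53
eef_pos: [0.544, -0.1897, 0.0561]
tool_rot: [-3.14, 0.008, -0.152]
ft_force: [0.5, -0.4, -1.0]
grip_width: 0.0599
```

```bash
python3 q.py .5735 -.0294 .056
```

```text
20.5333 [ 0.544  -0.1897  0.0561] [-179.9     0.47   -8.68] [ 0.5 -0.4 -1. ] 0.0599 togo [   5.  -162.9    0.3]
```

Emit:
drive_tool(commands=[[0.65,0,-0.01,0,0,0,0],[0.65,0,-0.01,0,0,0,0],[0.65,0,-0.01,0,0,0,0],[0.65,0,-0.01,0,0,0,0]])

```text
time_s: 20.87
eef_pos: [0.5504, -0.1471, 0.0562]
tool_rot: [-3.141, 0.008, -0.153]
ft_force: [0.9, -1.4, -1.2]
grip_width: 0.0597
```

```bash
python3 q.py .5735 -.0294 .056
```

```text
20.8667 [ 0.5504 -0.1471  0.0562] [-179.97    0.47   -8.75] [ 0.9 -1.4 -1.2] 0.0597 togo [   4.9 -119.9    0.2]
```

Run:
```python
from h import *
t=env.read_camera("top");h,s,v=hsv(t)
print("blue",disc(t,(h>100)&(h<130)&(s>120),(325,165,405,225),.094), env.get_obs()["eef_pos"])
```

```text
blue (array([ 0.5611, -0.0924]), np.float64(0.0415), 34) [ 0.55100588 -0.14376796  0.05645694]
```

Emit:
drive_tool(commands=[[0.65,0.001,-0.01,0,0,0,0],[0.65,0.001,-0.01,0,0,0,0],[0.65,0.001,-0.01,0,0,0,0],[0.65,0.001,-0.01,0,0,0,0]])

```text
time_s: 21.25
eef_pos: [0.5613, -0.1038, 0.0565]
tool_rot: [-3.141, 0.008, -0.152]
ft_force: [-0.3, -1.2, 1.5]
grip_width: 0.0597
```

```bash
python3 q.py .5735 -.0294 .056;python3 - <<'E'
from h import *
t=env.read_camera("top");h,s,v=hsv(t)
print("blue",disc(t,(h>100)&(h<130)&(s>120),(315,165,405,225),.094), env.get_obs()["eef_pos"])
E
```

```text
21.25 [ 0.5613 -0.1038  0.0565] [-179.99    0.47   -8.71] [-0.3 -1.2  1.5] 0.0597 togo [  0.8 -75.4   0.5]
blue (array([ 0.5689, -0.054 ]), np.float64(0.0447), 37) [ 0.56212066 -0.10055611  0.05686827]
```

Emit:
drive_tool(commands=[[0.65,0,-0.01,0,0,0,0],[0.65,0,-0.01,0,0,0,0],[0.65,0,-0.01,0,0,0,0],[0.65,0,-0.01,0,0,0,0]])

```text
time_s: 21.63
eef_pos: [0.5683, -0.0587, 0.0565]
tool_rot: [-3.14, 0.008, -0.151]
ft_force: [-0.6, -0.9, 1.0]
grip_width: 0.0599
```

```bash
python3 q.py .5735 -.0294 .055
```

```text
21.6333 [ 0.5683 -0.0587  0.0565] [-179.89    0.45   -8.66] [-0.6 -0.9  1. ] 0.0599 togo [  0.7 -29.7   1.5]
```

Emit:
drive_tool(commands=[[0.65,0,-0.008,0,0,0,0],[0.65,0,-0.008,0,0,0,0],[0.65,0,-0.004,0,0,0,0]])

```text
time_s: 21.88
eef_pos: [0.5717, -0.0342, 0.0566]
tool_rot: [-3.139, 0.008, -0.149]
ft_force: [0.9, 0.1, -0.2]
grip_width: 0.0595
```

```bash
python3 q.py .5735 -.0294 .055
```

```text
21.8833 [ 0.5717 -0.0342  0.0566] [-179.83    0.45   -8.52] [ 0.9  0.1 -0.2] 0.0595 togo [ 1.1 -5.   1.7]
```

Emit:
drive_tool(commands=[[0.65,0,-0.003,0,0,0,0],[0.65,0,0,0,0,0,0]])

```text
time_s: 22.05
eef_pos: [0.5723, -0.029, 0.0567]
tool_rot: [-3.138, 0.008, -0.147]
ft_force: [0.7, -0.3, -0.4]
grip_width: 0.0595
```

Emit:
drive_tool(commands=[[0.65,0,0.015,0,0,0,0],[0.65,0,0.025,-0.02,0,0,0],[1,-0.01,0.035,-0.035,0,0,0],[1,-0.03,0.03,-0.035,0,0,0],[1,-0.035,0.02,-0.03,0,0,0]])

```text
time_s: 22.47
eef_pos: [0.4969, -0.1271, 0.1578]
tool_rot: [-3.128, 0.013, -0.136]
ft_force: [0.4, 0.1, 1.6]
grip_width: 0.075
```

Emit:
drive_tool(commands=[[1,-0.036,0.018,-0.01,0,0,0],[1,-0.036,0.018,0,0,0,0],[1,-0.03,0.015,0,0,0,0],[1,0,0,0,0,0,0]])

```text
time_s: 22.8
eef_pos: [0.3831, -0.171, 0.1717]
tool_rot: [-3.133, 0.01, -0.148]
ft_force: [-0.7, -0.1, -0.4]
grip_width: 0.0916
```

```bash
python3 q.py .365 -.254 .2;python3 - <<'E'
from h import *
t=env.read_camera("top");h,s,v=hsv(t); save(t,"t20")
print("blue",disc(t,(h>100)&(h<130)&(s>120),(285,165,340,222),.092),disc(t,(h>100)&(h<130)&(s>120),(285,165,340,228),.092))
print("metal",disc(t,((v>150)&(s<50)&(h>22))|((h>100)&(s>120)),(282,165,340,224),.076))
w=wrist(); save(w,"w20"); h,s,v=hsv(w)
P=lambda X:(lambda q:(w["fx"]*q[0]/q[2]+w["cx"],w["fy"]*q[1]/q[2]+w["cy"]))(w["R"]@np.array(X)+w["t"])
print(P((.365,-.254,.097)))
print("lid t",disc(t,(s<50)&(0*0==0)&(t["img"][:,:,0]>170),(395,270,430,305),.097))
E
```

```text
22.8 [ 0.3831 -0.171   0.1717] [-179.53    0.59   -8.48] [-0.7 -0.1 -0.4] 0.0916 togo [ -6.   84.5 -28.9]
blue (array([0.5778, 0.0172]), np.float64(0.0477), 104) (array([0.5778, 0.0172]), np.float64(0.0477), 104)
metal (array([0.5805, 0.0193]), np.float64(0.0679), 94)
(np.float64(311.6670294193364), np.float64(295.31505429645154))Traceback (most recent call last):
  File "<stdin>", line 8, in <module>
  File "h.py", line 38, in disc
    P,k=poly(c,m&box(c,*b),z); return cfit(inner(P,k,b))
                                      ~~~~^^^^^^^^^^^^^^
  File "h.py", line 33, in cfit
    e=abs(np.hypot(*(P-x[:2]).T)-r); P=P[e<=max(.002,np.percentile(e,80))]
                                                     ~~~~~~~~~~~~~^^^^^^
    return _quantile_unchecked(
        a, q, axis, out, overwrite_input, method, keepdims, weights)
    return _ureduce(a,
                    func=_quantile_ureduce_func,
    ...<5 lines>...
                    overwrite_input=overwrite_input,
                    method=method)
    r = func(a, **kwargs)
    result = _quantile(arr,
                       quantiles=q,
    ...<2 lines>...
                       out=out,
                       weights=wgt)
    slices_having_nans = np.isnan(arr[-1, ...])
                                  ~~~^^^^^^^^^
IndexError: index -1 is out of bounds for axis 0 with size 0
```

Blue disc centre is (0.578, 0.017) and metal (0.5805, 0.019), so about 3 mm apart. Next, the jar.

Emit:
drive_tool(commands=[[1,-0.003,0.02,0,-0.4,0.5,0],[1,-0.003,0.03,0,0,0,0],[1,0,0.03,0,0,0,0],[1,0,0,0.02,0,0,0],[1,0,0,0,0,0,0]], grip_force=25)

```text
time_s: 23.32
eef_pos: [0.3811, -0.2485, 0.1546]
tool_rot: [-3.14, -0.016, -0.136]
ft_force: [-0.8, 0.4, -0.7]
grip_width: 0.0916
```

```bash
python3 q.py .365 -.254 .009;python3 - <<'E'
from h import *
t=env.read_camera("top");h,s,v=hsv(t)
w=wrist(); save(w,"w21")
cv2.imwrite("pics/c21.png",np.hstack([w["img"][:,:,::-1][:, :],]))
E
```

```text
23.3167 [ 0.3811 -0.2485  0.1546] [-179.9    -0.9    -7.77] [-0.8  0.4 -0.7] 0.0916 togo [-17.5   7.9 145.3]
```

View pics/c21.png

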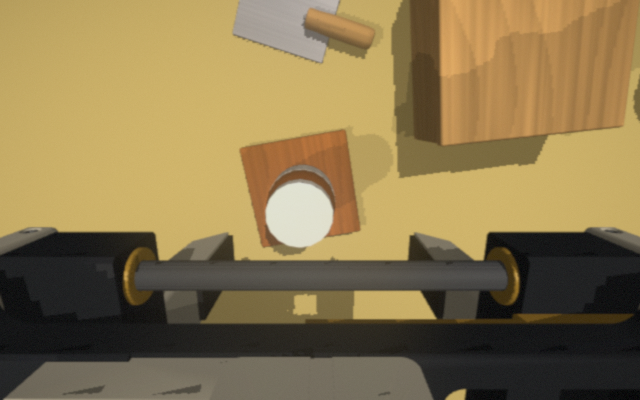

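The wrist view shows the lid at (299,214), which works out to a tool shift of about (-17.6, +7) mm. That agrees with the top-camera estimate.

Emit:
drive_tool(commands=[[1,-0.017,0.007,0,0,-0.9,0],[1,0,0,0.02,0,0,0],[1,0,0,0.01,0,0,0],[1,0,0,0,0,0,0]])

```text
time_s: 23.75
eef_pos: [0.372, -0.2496, 0.1293]
tool_rot: [-3.141, -0.009, -0.123]
ft_force: [-0.3, -0.5, -0.3]
grip_width: 0.0919
```

```bash
python3 q.py .365 -.254 .009
```

```text
23.75 [ 0.372  -0.2496  0.1293] [-179.99   -0.49   -7.04] [-0.3 -0.5 -0.3] 0.0919 togo [ -7.4   5.3 120.2]
```

Emit:
drive_tool(commands=[[1,-0.008,0.005,0.02,0,-0.5,0],[1,-0.001,0,0.02,0,0,0],[1,0,0,0,0,0,0]])

```text
time_s: 24.0
eef_pos: [0.3671, -0.2519, 0.091]
tool_rot: [3.14, -0.004, -0.116]
ft_force: [-0.8, -0.5, -0.9]
grip_width: 0.0914
```

```bash
python3 q.py .365 -.254 .009
```

```text
24.0 [ 0.3671 -0.2519  0.091 ] [179.93  -0.24  -6.67] [-0.8 -0.5 -0.9] 0.0914 togo [-2.2  2.2 82. ]
```

Emit:
drive_tool(commands=[[1,-0.003,0.003,0.02,0,-0.3,0],[1,-0.001,0,0.025,0,0,0],[1,-0.001,0,0.018,0,0,0],[1,0,0,0.005,0,0,0]])

```text
time_s: 24.33
eef_pos: [0.3687, -0.255, 0.0268]
tool_rot: [3.137, -0.006, -0.111]
ft_force: [-1.2, 0.4, -0.3]
grip_width: 0.0918
```

```bash
python3 q.py .365 -.254 .009
```

```text
24.3333 [ 0.3687 -0.255   0.0268] [179.71  -0.34  -6.36] [-1.2  0.4 -0.3] 0.0918 togo [-3.9 -0.6 17.8]
```

Emit:
drive_tool(commands=[[1,-0.004,0,0.006,0.3,-0.3,0],[1,-0.001,0,0.005,0,0,0],[1,0,0,0.004,0,0,0],[1,0,0,0.001,0,0,0]])

```text
time_s: 24.67
eef_pos: [0.3669, -0.2546, 0.0129]
tool_rot: [3.141, -0.004, -0.108]
ft_force: [-0.7, 0.2, -0.4]
grip_width: 0.0915
```

```bash
python3 q.py .365 -.254 .009
```

```text
24.6667 [ 0.3669 -0.2546  0.0129] [179.95  -0.21  -6.22] [-0.7  0.2 -0.4] 0.0915 togo [-2.  -0.4  3.9]
```

Emit:
drive_tool(commands=[[1,-0.002,0,0.003,0,0,0],[0.4,0,0,0.001,0,0,0],[0.4,0,0,0,0,0,0],[0.4,0,0,0,0,0,0],[0.4,0,0,0,0,0,0]], grip_force=25)

```text
time_s: 25.08
eef_pos: [0.3661, -0.2557, 0.0104]
tool_rot: [3.138, -0.006, -0.109]
ft_force: [-0.6, 0.4, -0.3]
grip_width: 0.0699
```

Emit:
drive_tool(commands=[[0.4,0,0,0,0,0,0],[0.4,0,0,0,0,0,0],[0.4,0,0,0,0,0,0]])

```text
time_s: 25.33
eef_pos: [0.366, -0.2558, 0.0106]
tool_rot: [3.138, -0.006, -0.109]
ft_force: [0.2, 0.8, -2.0]
grip_width: 0.0616
```

```bash
python3 q.py .365 -.254 .009
```

```text
25.3333 [ 0.366  -0.2558  0.0106] [179.8   -0.37  -6.27] [ 0.2  0.8 -2. ] 0.0616 togo [-1.2 -1.7  1.6]
```

Emit:
drive_tool(commands=[[0.4,0,0,-0.008,0,0,0],[0.4,0,0,-0.025,0,0,0],[0.4,0,0,-0.035,0,0,0],[0.4,0,0,-0.035,0,0,0],[0.4,0,0,-0.025,0,0,0]])

```text
time_s: 25.75
eef_pos: [0.359, -0.2492, 0.1376]
tool_rot: [-3.131, 0.009, -0.106]
ft_force: [-0.4, -0.5, -3.8]
grip_width: 0.0615
```

```bash
python3 q.py .578 .0155 .14
```

```text
25.75 [ 0.359  -0.2492  0.1376] [-179.41    0.5    -6.05] [-0.4 -0.5 -3.8] 0.0615 togo [ 189.8 -286.4   -1.1]
```

Jar lifted: the wrist force reads about −3.5 N, which matches its weight. Carrying it over.

Emit:
drive_tool(commands=[[0.4,0.008,-0.013,0,-0.5,0.5,0],[0.4,0.017,-0.026,0,0,0,0],[0.4,0.018,-0.027,0,0,0,0],[0.4,0.018,-0.027,0,0,0,0],[0.4,0.018,-0.027,0,0,0,0]])

```text
time_s: 26.17
eef_pos: [0.4492, -0.1458, 0.1441]
tool_rot: [3.13, -0.002, -0.125]
ft_force: [0.4, -1.2, -3.8]
grip_width: 0.0614
```

Emit:
drive_tool(commands=[[0.4,0.018,-0.027,0,0,0,0],[0.4,0.018,-0.027,0,0,0,0],[0.4,0.018,-0.027,0,0,0,0],[0.4,0.015,-0.022,0,0,0,0],[0.4,0.008,-0.012,0,0,0,0]])

```text
time_s: 26.58
eef_pos: [0.5417, -0.0315, 0.1435]
tool_rot: [3.132, 0.001, -0.121]
ft_force: [-0.2, -0.1, -4.8]
grip_width: 0.0617
```

```bash
python3 q.py .578 .0155 .14
```

```text
26.5833 [ 0.5417 -0.0315  0.1435] [ 1.7946e+02  8.0000e-02 -6.9400e+00] [-0.2 -0.1 -4.8] 0.0617 togo [ 30.4 -51.    2.9]
```

Emit:
drive_tool(commands=[[0.4,0.015,-0.02,0,0.5,0,0],[0.4,0.01,-0.018,0,0,0,0],[0.4,0.003,-0.006,0.005,0,0,0],[0.4,0,0,0,0,0,0],[0.4,0,0,0,0,0,0]])

```text
time_s: 27.0
eef_pos: [0.5739, 0.0167, 0.1372]
tool_rot: [-3.138, 0.007, -0.112]
ft_force: [-0.4, 0.5, -3.8]
grip_width: 0.0613
```

```bash
python3 q.py .578 .0155 .0906
python3 - <<'E'
from h import *
w=wrist(); save(w,"w22"); h,s,v=hsv(w)
w2=dict(w); o=env.get_obs()
w2["t"]=w["t"]-w["R"]@np.array([0,0,.028])   # camera really 28 mm higher
m=(h>100)&(h<130)&(s>120)&box(w,200,60,460,250)
k=max(cv2.findContours(m.astype(np.uint8),0,1)[0],key=cv2.contourArea); print("blue px",cv2.boundingRect(k))
m2=(s<50)&(v>150)&box(w,270,170,380,260); k=max(cv2.findContours(m2.astype(np.uint8),0,1)[0],key=cv2.contourArea); print("lid px",cv2.boundingRect(k))
P=np.array([cast(w2,p,.092)[:2] for p in max(cv2.findContours(m.astype(np.uint8),0,1)[0],key=cv2.contourArea)[:,0]])
q=P[np.hypot(*(P-[.578,.017]).T)>.042]; print("blue w",cfit(q))
E
```

```text
27.0 [0.5739 0.0167 0.1372] [-179.82    0.41   -6.43] [-0.4  0.5 -3.8] 0.0613 togo [ 4.5  0.8 46.6]
blue px (263, 142, 131, 93)
lid px (270, 225, 110, 35)
blue w (array([0.5793, 0.0126]), np.float64(0.0537), 208)
```

Emit:
drive_tool(commands=[[0.4,0.005,0.001,0.01,0,0.4,0],[0.4,0,0,0.015,0,0,0],[0.4,0,0,0.008,0,0,0],[0.4,0,0,0.002,0,0,0]])

```text
time_s: 27.38
eef_pos: [0.5768, 0.0084, 0.0987]
tool_rot: [3.14, 0.001, -0.119]
ft_force: [-0.5, -0.6, -4.2]
grip_width: 0.0617
```

```bash
python3 q.py .5785 .0148 .0906
```

```text
27.3833 [0.5768 0.0084 0.0987] [ 1.7992e+02  5.0000e-02 -6.8100e+00] [-0.5 -0.6 -4.2] 0.0617 togo [ 0.9 -6.5  8.1]
```

Emit:
drive_tool(commands=[[0.4,0.001,-0.007,0.001,0,0,0],[0.4,0,0,0.002,0,0,0],[0.4,0,0,0.001,0,0,0]])

```text
time_s: 27.63
eef_pos: [0.5769, 0.0139, 0.0921]
tool_rot: [3.139, 0.005, -0.121]
ft_force: [0.7, -0.9, -3.7]
grip_width: 0.0615
```

```bash
python3 q.py .5785 .0148 .0906
```

```text
27.6333 [0.5769 0.0139 0.0921] [179.86   0.28  -6.96] [ 0.7 -0.9 -3.7] 0.0615 togo [ 1.5 -1.1  1.5]
```

Emit:
drive_tool(commands=[[0.4,0.001,-0.001,0.001,0,0,0]])

```text
time_s: 27.72
eef_pos: [0.578, 0.015, 0.0911]
tool_rot: [3.139, 0.005, -0.121]
ft_force: [0.4, 0.9, -3.9]
grip_width: 0.0614
```

Emit:
drive_tool(commands=[[0.4,0,0,0.001,0,0,0]])

```text
time_s: 27.8
eef_pos: [0.5781, 0.0152, 0.0908]
tool_rot: [3.139, 0.005, -0.121]
ft_force: [-5.3, -2.0, 9.3]
grip_width: 0.0613
```

Emit:
drive_tool(commands=[[0.4,0,0,0.001,0,0,0]])

```text
time_s: 27.88
eef_pos: [0.5781, 0.0152, 0.0908]
tool_rot: [3.138, 0.005, -0.121]
ft_force: [-4.3, -1.5, 6.2]
grip_width: 0.0613
```

Contact exactly where expected. Release and retreat upward.

Emit:
drive_tool(commands=[[1,0,0,0,0,0,0],[1,0,0,0,0,0,0],[1,0,0,0,0,0,0],[1,0,0,-0.001,0,0,0],[1,0,0,-0.002,0,0,0]])

```text
time_s: 28.3
eef_pos: [0.5817, 0.0165, 0.0971]
tool_rot: [3.139, -0.002, -0.12]
ft_force: [0.3, -0.2, 0.2]
grip_width: 0.0896
```

```bash
python3 q.py .578 .0155 .2
```

```text
28.3 [0.5817 0.0165 0.0971] [ 1.7984e+02 -1.3000e-01 -6.8600e+00] [ 0.3 -0.2  0.2] 0.0896 togo [  -3.3    1.7 -102.9]
```

Emit:
drive_tool(commands=[[1,0,0,-0.01,0,0,0],[1,0,0,-0.03,0,0,0],[1,0,0,-0.03,0,0,0],[1,0,0,-0.03,0,0,0],[1,0,0,-0.02,0,0,0]])

```text
time_s: 28.72
eef_pos: [0.5782, 0.0172, 0.2195]
tool_rot: [3.14, 0.007, -0.118]
ft_force: [0.2, 0.4, -0.1]
grip_width: 0.0919
```

Emit:
drive_tool(commands=[[1,-0.02,0.025,0,0,0,0],[1,-0.025,0.03,0,0,0,0],[1,-0.025,0.03,0,0,0,0],[1,-0.025,0.03,0,0,0,0],[1,-0.025,0.03,0,0,0,0]])

```text
time_s: 29.13
eef_pos: [0.4496, -0.1051, 0.2297]
tool_rot: [-3.136, -0.014, -0.1]
ft_force: [0.6, -1.0, 1.2]
grip_width: 0.092
```

Emit:
drive_tool(commands=[[1,-0.025,0.03,0,0,0,0],[1,-0.015,0.03,0,0,0,0],[1,0,0.03,0,0,0,0],[1,0,0.01,0,0,0,0],[1,0,0,0,0,0,0]])

```text
time_s: 29.55
eef_pos: [0.3902, -0.2103, 0.2315]
tool_rot: [3.136, -0.012, -0.109]
ft_force: [0.4, 0.7, -0.2]
grip_width: 0.0916
```

```bash
python3 q.py .578 .0155 .2
python3 - <<'E'
from h import *
t=env.read_camera("top");h,s,v=hsv(t); save(t,"t30")
m=(v>150)&(s<50)
print("blue",disc(t,((h>100)&(h<130)&(s>120)),(285,165,340,226),.092))
print("metal",disc(t,((v>150)&(s<50)&(h>22))|((h>100)&(s>120)),(282,165,340,224),.076))
b=(295,175,330,212)
blue=(h>100)&(h<130)&(s>120); mm=(~blue)&(s<60)&(v>160)&box(t,*b)
n,l,st,ce=cv2.connectedComponentsWithStats(mm.astype(np.uint8)); print(st[1:][st[1:,4]>20],ce[1:][st[1:,4]>20])
i=1+st[1:,4].argmax(); print("jar lid",cfit(poly(t,l==i,.177)[0]))
g=(h>40)&(h<85)&(s>120)
m2=(s<70)&(v>120)&box(t,197,255,250,305); n,l,st,ce=cv2.connectedComponentsWithStats(m2.astype(np.uint8)); i=1+st[1:,4].argmax(); print("beaker px",st[i],cast(t,(st[i][0]+st[i][2]/2,st[i][1]+st[i][3]/2),.094), cfit(poly(t,l==i,.094)[0]))
E
```

```text
29.55 [ 0.3902 -0.2103  0.2315] [179.71  -0.69  -6.27] [ 0.4  0.7 -0.2] 0.0916 togo [ 161.6 -245.1   32.2]
blue (array([0.578 , 0.0173]), np.float64(0.0476), 103)
metal (array([0.5889, 0.0207]), np.float64(0.0607), 59)
[[295 175  35  26 273]
 [319 175  11   8  41]
 [296 183  22  23 406]] [[313.75457875 182.3040293 ]
 [325.97560976 177.12195122]
 [306.49014778 194.16009852]]
jar lid (array([0.5777, 0.0167]), np.float64(0.0261), 62)
beaker px [200 267  25  26 190] [0.36876564 0.24665244 0.094     ] (array([0.3706, 0.2482]), np.float64(0.0307), 72)
```

```bash
python3 -c "
from cell import env
print(env.close_job())"
```

```text
the job is handed in; nothing more can be done
None
```

I finished all four steps in the required order and handed the job in at about 29.6 s of robot time, well inside the 72 s limit. `env.close_job()` reported no verdict.

**What was done:**
- I moved the beaker from the plate to the green tray.
- I pushed each disc across with both fingertips, without lifting. The metal disc went onto the plate and the blue disc onto the metal disc.
- I then stood the amber jar on the blue disc.

**Last checks (top camera, x/y in m):**

| Item | Position | Below it | Offset |
|---|---|---|---|
| Beaker | (0.370, 0.248) | tray (0.365, 0.247) | about 6 mm |
| Metal disc | (0.5805, 0.019) | plate (0.581, 0.016) | about 3 mm |
| Blue disc | (0.578, 0.017) | metal disc (0.5805, 0.019) | about 3 mm |
| Amber jar | (0.578, 0.017) | blue disc (0.578, 0.017) | under 1 mm |

The gripper ended open and clear of everything, with about zero force on it.

**What went wrong or disagreed:**
- **Fingertip height:** the real fingertips were about 28 mm above the reported TCP height. My first pass at the metal disc went over it without touching. Touching the bench at two spots gave the same offset, and I used it from then on.
- **Beaker grasp:** the first grasp was off-centre, so I reopened, realigned and gripped again. The beaker stayed standing.
- **Metal disc, final view:** the very last fit of the metal disc came out at (0.589, 0.021) with a radius about 9 mm too small, because the jar hid part of it. I trusted the clear view from before the jar was placed.
- **Not re-checked at the end:** I did not re-measure the bystanders or view another picture. Beaker and jar uprightness rests on the earlier pictures and the lid and rim fits.

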